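# Set out the blood-collection tray

## Robot

A 6-joint arm with a two-finger parallel gripper is mounted at the origin on the work surface. World frame = base frame: x ahead of the robot, y to its left, z up, the work surface at z = 0. Lengths are in mm, angles in rad, forces in N, time in s.
With the tool pointing down it reaches from about 300 to 750 mm from the base axis. Payload 8.5 kg.
Tool frame: the origin (TCP) lies midway between the tips of the shut fingers; the grasp point (between the pads) lies 19 mm behind it; z points along the fingers, y is the direction in which the jaws open and shut (so a half turn about z gives the same grasp; the last joint's range is limited). The gripper opens to 88 mm and grips with 3 to 60 N. Pads are 18 mm wide; open, the fingers measure 123 mm over their backs; the gripper's body (75 mm by 187 mm) begins 45 mm behind the grasp point.
Start: joints at [-1.49, 0.381, 1.297, -0, 1.464, -0.215], TCP at [160.322, -526.096, 238.748] pointing down, gripper open.
Joint ranges: [-3.11, 3.11], [-0.89, 2.33], [0.22, 2.48], [-1.42, 4.56], [0.17, 2.85], [-2.88, 2.88]. Speed limits (rad/s): [2.39, 2.39, 3.14, 3.14, 3.14, 3.14].

## Interface

Orientations are given as a unit quaternion [x, y, z, w].
In Python, from rig import manip, eyes gives the robot as it stands. The module is installed in compiled form; this text tells all that it offers.
- The arm moves only by the tool jog_arm, never from a script. Its argument "commands" is a list of rows, each an object of numbers: "tx", "ty", "tz": the shift along the tool's x, y, z in m; "ax", "ay", "az": the turn, a rotation vector about the tool's x, y, z in degrees; "gripper": the finger opening in m, from 0 to 0.0881. In form: [{"tx": .., "ty": .., "tz": .., "ax": .., "ay": .., "az": .., "gripper": ..}, ...]. A call has exactly 5 rows; each row is the pose to reach, as a shift and turn from the pose measured when the call began, along the tool's axes at that moment; what a row does not reach only later rows make up. A row lasts 1/10 s, in which the tool goes at most 50 mm and 8.59 degrees, less where a joint would pass 70% of its speed; a pose out of reach is approached as far as the arm can. A call with a gripper value outside its range is refused whole. The fingers move at their own pace and stop on an object; "newtons" is the grip in N (left out, the last holds). Time passes only in rows, so rows that repeat a pose let the fingers close, or fill a call up. It gives the time, the measured TCP pose, the force and the opening at its end, in the units of the state.
- manip.state(): the state, without advancing time (a new reading comes with each control period).
- eyes.grab_frame(name): name is "side" or "top"; returns a dict with "pixels" (480x640x3 uint8, red, green, blue), "fx", "fy", "cx", "cy" (pixels), "k1" (the pictures are not rectified: a ray, as slopes to the right and down, at radius r is drawn at 1 + k1 r^2 times it, then the intrinsics apply), "cam_to_world" (4x4, takes a point from camera to world coordinates). Camera axes: x right, y down, z forward; pixel columns grow to the right and rows downward; lengths in mm; the calibration is good to about 2 mm. A picture is of the moment at which its call begins. There is no depth.
- manip.job_done(): hands the job in, once; it reports no verdict.
Trained networks look in the newest picture that a camera, given by its name, has taken for a name from the list of things; names that differ only in an ending like _2 or _b are one class to them, and where a whole thing is asked for, a point or a joint stands for the part that bears it (a point fixed in the world has none). Each returns a list of dicts, best first, with "conf" (0 to 1); they miss things now and then, are a little off and sometimes report something else, mostly with a low value. They report only what shows in the picture. A call takes as long as a camera call. They do not tell look-alikes from the thing itself.
- eyes.search_frame(camera, thing): "bbox" ([left, top, width, height] in pixels, round what is visible of it).
- eyes.silhouettes(camera, thing): "region" (480x640 bool, what is visible of it) and "bbox" ([left, top, width, height] in pixels, round what is visible of it).
The state is a dict: "time": time; "qpos": joint angles; "joint_vel": joint speeds; "joint_torque": joint torques, N m; "tool_pos": TCP position; "tool_rot": TCP orientation; "contact_force": force on the tool from outside, world axes, zero at the start; "moment": the same for the moment, N m; "opening": finger opening in mm.
Only numpy, scipy, OpenCV 4.12 (cv2) and the standard library are available. Lean on these libraries where they do the work, as an engineer would, in place of code of your own. Each camera call takes 0.05 s, during which the arm holds its last target.

## Task

Set out the blood-collection tray for the next patient (left and right as seen from the robot, back being the side away from it): tuck the sharps pot close into the tray's back left corner and the steel canister close into its back right corner, with the spray bottle in line midway between them. Put the larger carton a finger's width to the left of the tube rack, lengthwise in line with the rack, and set the smaller carton centred on top of it, long sides the same way. Everything stands upright on its base, and the specimen jar, the tip box and the wash bottle stay where they are.

Things in the scene. Friction and masses are not known exactly. Their poses are not given: they have to be found in the camera images.
- tray: Shallow teal plastic tray, 210 (x) by 330 (y) mm outside (a thin lip overhangs 6 mm more), fixed to the counter. Floor 4 mm thick; upright rim 4 mm thick, its top 17 mm above the counter. Inside it measures 202 by 322 mm. Origin: centre of the underside, on the counter. +x points to the tray's back (away from the robot), +y to its left as seen from the robot; turned at most 0.18 rad.
- rack: White tube rack with 2 by 5 capped blood tubes, standing in the front (robot-side) half of the tray, right of or near the middle; fixed. Deck 56 (x) by 110 (y) by 50 mm high, the tubes' caps reach 84 mm above its underside. Origin: centre of its underside, on the tray's floor; +x to the back and +y to the left, along its length; square with the tray within 0.03 rad.
- sharps_pot: Loose sharps pot: white plastic cylinder of 60 mm diameter, 74 mm high, with a flat grey lid of the same diameter, 10 mm thick, on top that has a black slot; 84 mm high in all; about 0.12 kg. Origin: centre of its underside, z up. It stands upright on the counter at the start.
- canister: Loose stainless steel swab canister: cylinder of 58 mm diameter, 54 mm high, with a flush lid up to 64 mm and a dark ball knob on top; 82 mm high in all; about 0.2 kg. Origin: centre of its underside, z up. The lid is fixed on.
- spray_bottle: Loose amber antiseptic bottle with a paper band and a small white spray head: body of 44 mm diameter, straight up to 74 mm, then a shoulder to a 21 mm collar; 106 mm high in all; about 0.13 kg. Origin: centre of its underside, z up.
- lancet_carton: Loose cream-coloured carton, the larger of the two: 52 (x) by 74 (y) by 48 mm high, with a blue-green band round its +y end; rigid, about 0.15 kg. Origin: centre of its underside, z up, y along its length.
- swab_carton: Loose cream-coloured carton, the smaller of the two: 38 (x) by 54 (y) by 30 mm high, with a blue-green band round its +y end; rigid, about 0.06 kg. Origin: centre of its underside, z up, y along its length.
- specimen_jar: Bystander, loose: low specimen jar with a wide red lid, 57 mm diameter, 64 mm high; it stands on the counter among the things to be set out. Origin: centre of its underside. Leave it where it is.
- tip_box: Bystander, loose: pipette-tip box, blue below and clear above, 78 (x) by 116 (y) by 56 mm, on the left of the counter. Origin: centre of its underside. Leave it where it is.
- wash_bottle: Bystander, loose: white wash bottle of 62 mm diameter with a red cap and a bent spout, 160 mm high, the spout reaching out 58 mm, on the right of the counter. Origin: centre of its underside. Leave it where it is.
Things that resemble listed ones, but are neither listed nor needed, are in the scene too. Leave any purple or yellow look-alike of the sharps_pot alone.

How it is judged:
By the outcome, as a careful person would: the job done as asked, in the order asked, and still so for the second after the job is handed in, with the robot touching nothing.
It also fails if it takes over 123 s, if anything falls off the work surface, if the arm or the gripper's body presses on something with over 40 N, if the wrist force passes 120 N, or if a joint passes its speed limit or range.

## Working session

There is one attempt and no reset: what is moved stays moved. The work goes in short steps, Python scripts to look and compute and a tool call to move; the robot and the scene stay as the last step left them, time stands still between calls to the robot, and variables do not carry over. Pictures are saved under pics/ and viewed, and the job is handed in when it is done.

Besides the shell and the picture viewer there is one more tool, called after ">>>" as name([rows], argument=value, ...), one row to a line, values as JSON. jog_arm: Moves the arm, as the interface text tells. Its arguments: {"type":"object","properties":{"commands":{"type":"array"},"newtons":{"type":"number"}},"required":["commands"]}

```bash
ls; mkdir -p pics; python3 - <<'E'
from rig import manip, eyes
import cv2
for n in ("top","side"):
    f=eyes.grab_frame(n)
    cv2.imwrite(f"pics/{n}0.png",cv2.cvtColor(f["pixels"],cv2.COLOR_RGB2BGR))
    print(n,f["fx"],f["fy"],f["cx"],f["cy"],f["k1"],f["cam_to_world"])
    for t in "tray rack sharps_pot canister spray_bottle lancet_carton swab_carton specimen_jar tip_box wash_bottle".split():
        print(t,[(d["bbox"],round(d["conf"],2)) for d in eyes.search_frame(n,t)])
print(manip.state())
E
```

```text
pics
top 446.55932830326674 446.55932830326674 318.8270720217846 239.19371612293475 -0.05243424994061676 [[ 1.47166204e-02 -9.97510533e-01  6.89649064e-02  4.11735493e+02]
 [-9.99763505e-01 -1.35752479e-02  1.69896153e-02 -6.62301714e+00]
 [-1.60111045e-02 -6.91986262e-02 -9.97474408e-01  1.10743964e+03]
 [ 0.00000000e+00  0.00000000e+00  0.00000000e+00  1.00000000e+00]]
tray [([250.6, 168.0, 146.2, 107.4], 0.84)]
rack [([326.2, 221.4, 44.9, 28.1], 0.56)]
sharps_pot [([141.9, 270.3, 35.1, 30.6], 0.75), ([160.4, 225.6, 35.3, 26.3], 0.73), ([209.1, 210.8, 27.6, 29.9], 0.68)]
canister [([446.8, 240.7, 33.2, 20.9], 0.82)]
spray_bottle [([187.8, 176.9, 26.0, 22.0], 0.64)]
lancet_carton [([187.5, 281.2, 34.2, 35.9], 0.91)]
swab_carton [([436.6, 286.5, 23.5, 27.7], 0.8)]
specimen_jar [([448.7, 172.3, 28.6, 30.0], 0.56)]
tip_box [([100.2, 194.3, 58.3, 38.7], 0.77)]
wash_bottle [([513.6, 234.4, 44.0, 22.6], 0.8)]
side 573.8797165215012 573.8797165215012 320.0784579903665 228.9860577369951 -0.028219066215092386 [[-7.35423440e-01 -4.90948196e-01  4.67035580e-01 -3.03565637e+02]
 [-6.77570919e-0
[... 862 characters left out ...]
 95.0], 0.33)]
{'time': 1.1, 'qpos': array([-1.49031315e+00,  3.80592453e-01,  1.29742032e+00, -8.84710819e-06,
        1.46360644e+00, -2.15323309e-01]), 'joint_vel': array([ 0.00027434,  0.00046022, -0.00077841,  0.00111488, -0.00174408,
        0.00079923]), 'joint_torque': array([-2.42009381e-03, -4.37805641e+01, -2.24738091e+01,  7.11864419e-02,
        3.14102147e-02,  4.82021676e-06]), 'tool_pos': array([ 160.31228203, -526.0881515 ,  238.74559211]), 'tool_rot': array([ 9.89082170e-01,  1.47365059e-01, -3.49337955e-06, -1.35480184e-05]), 'contact_force': array([0.03667764, 0.04163634, 0.51708731]), 'moment': array([-0.00960854, -0.00911946,  0.04015138]), 'opening': 88.11218239817013}
```

View pics/top0.png

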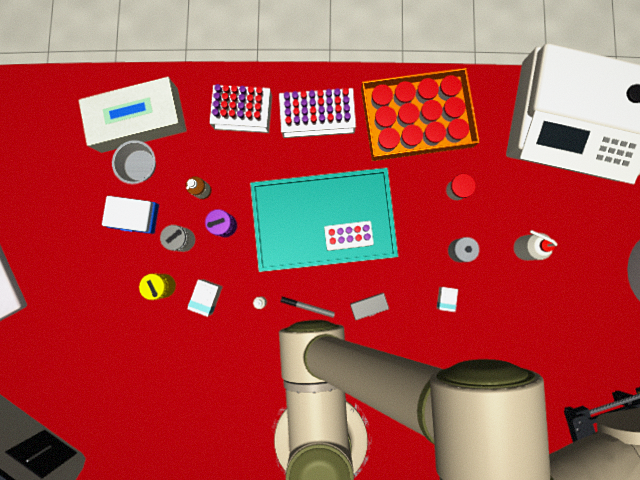

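View pics/side0.png

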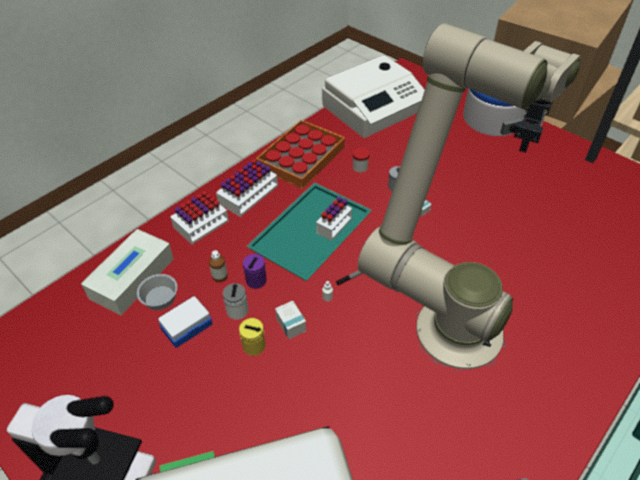

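```bash
python3 - <<'E'
import cv2
a=cv2.imread("pics/top0.png")
cv2.imwrite("pics/topL.png",cv2.resize(a[160:330,90:260],None,fx=3.5,fy=3.5,interpolation=cv2.INTER_CUBIC))
cv2.imwrite("pics/topR.png",cv2.resize(a[155:325,400:570],None,fx=3.5,fy=3.5,interpolation=cv2.INTER_CUBIC))
cv2.imwrite("pics/topT.png",cv2.resize(a[160:290,240:410],None,fx=4.5,fy=4.5,interpolation=cv2.INTER_CUBIC))
E
```

```text
(no output)
```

View pics/topL.png

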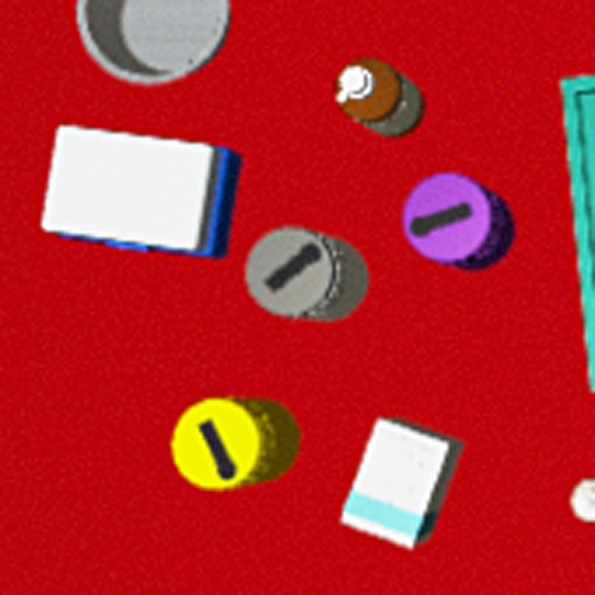

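View pics/topR.png

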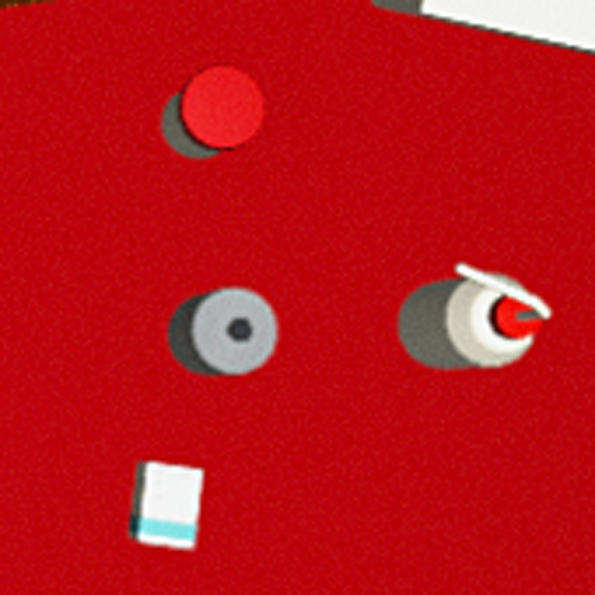

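View pics/topT.png

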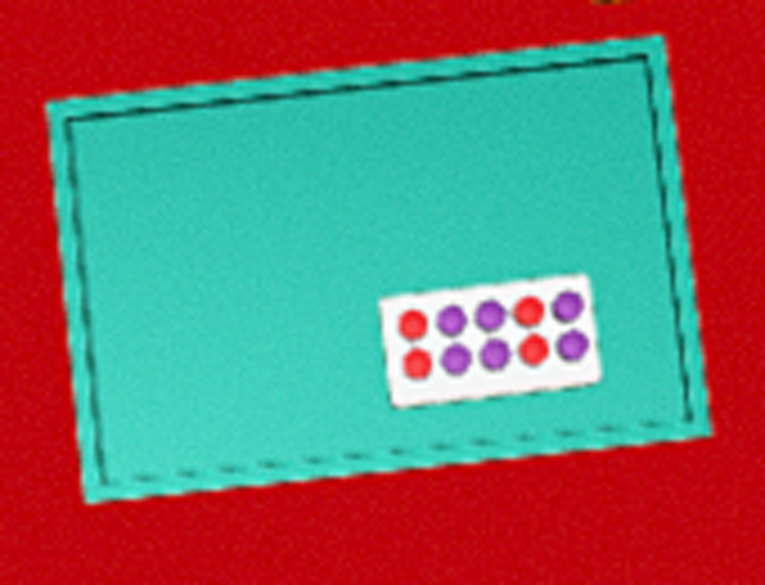

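The sharps pot candidates in the top view are grey-lidded at (176,238), purple at (220,223) and yellow at (153,287). The grey-lidded one at (176,238) fits: the enlarged crop shows a grey lid with a black slot, and the other two are the purple and yellow look-alikes. The larger carton is at (204,298), the smaller at (447,299), the canister with its knob at (466,250), and the bottle at (197,187). The grey block at (370,306), the small white bottle at (259,303) and the pen aren't needed.

Next I'll rectify the picture at each object's top height and measure.

```bash
cat > h.py <<'E'
from rig import manip, eyes
import numpy as np, cv2
def proj(f,P):
    P=np.atleast_2d(np.asarray(P,float)); M=np.linalg.inv(f["cam_to_world"])
    c=P@M[:3,:3].T+M[:3,3]; s=c[:,:2]/c[:,2:3]; r2=(s**2).sum(1,keepdims=True)
    d=s*(1+f["k1"]*r2)
    return np.c_[f["fx"]*d[:,0]+f["cx"],f["fy"]*d[:,1]+f["cy"]]
def ortho(f,h,cx,cy,half=60,sc=4):
    # image up=+x, left=+y ; sc px per mm
    n=int(2*half*sc); v,u=np.mgrid[0:n,0:n]
    X=cx+half-(v+.5)/sc; Y=cy+half-(u+.5)/sc
    p=proj(f,np.c_[X.ravel(),Y.ravel(),np.full(X.size,h)]).astype(np.float32)
    return cv2.remap(f["pixels"],p[:,0].reshape(n,n),p[:,1].reshape(n,n),cv2.INTER_CUBIC)
def unproj(f,uv,h):
    from scipy.optimize import fsolve
    g=lambda a:(proj(f,[a[0],a[1],h])[0]-uv)
    return fsolve(g,[450,0])
E
python3 - <<'E'
from h import *
f=eyes.grab_frame("top")
import pickle; pickle.dump(f,open("top0.pkl","wb"))
T=dict(sharps=((174,238),84,60),can=((466,249),64,60),spray=((197,188),90,60),lan=((204,298),48,60),swab=((447,299),30,60))
ims=[]
for k,(uv,h,half) in T.items():
    c=unproj(f,uv,h).round(); print(k,c)
    o=ortho(f,h,c[0],c[1],50,2.6); ims.append(o)
c=unproj(f,(348,236),54); print("rack",c); ims.append(ortho(f,54,*c.round(),80,1.625))
m=np.vstack([np.hstack(ims[:3]),np.hstack(ims[3:])])
cv2.imwrite("pics/or.png",m[:,:,::-1])
c=unproj(f,(324,219),17); print("tray",c)
cv2.imwrite("pics/ot.png",ortho(f,17,*c.round(),200,1.45)[:,:,::-1])
E
```

```text
sharps [481. 347.]
can [ 466. -334.]
spray [597. 296.]
lan [341. 282.]
swab [ 347. -298.]
rack [493.07644296 -57.54237563]
tray [ 5.37001928e+02 -2.13521733e-02]
```

View pics/or.png

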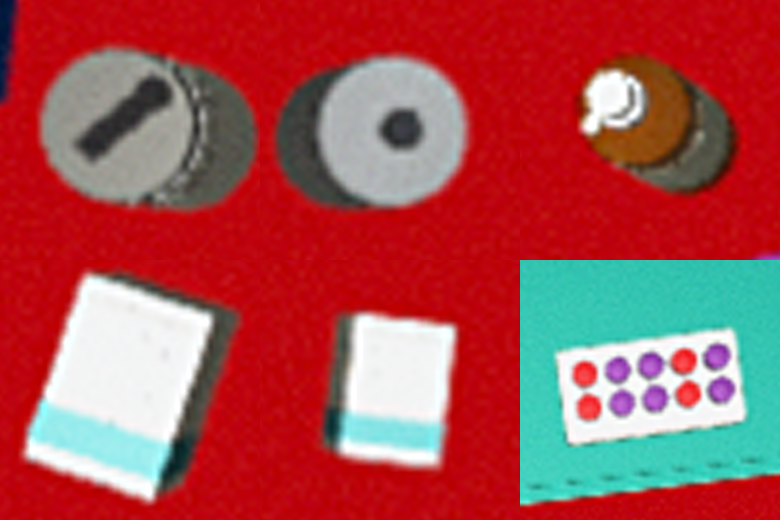

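View pics/ot.png

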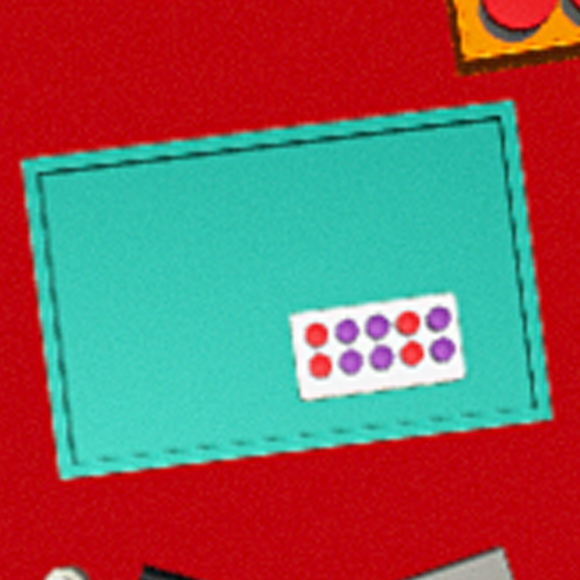

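```bash
cat >> h.py <<'E'
from scipy.optimize import minimize
UP=8
def box(p,dx,dy,z0,z1):
    x,y,a=p; c,s=np.cos(a),np.sin(a)
    return np.array([[x+c*i*dx/2-s*j*dy/2,y+s*i*dx/2+c*j*dy/2,z] for z in (z0,z1) for i in(-1,1) for j in(-1,1)])
def cyl(p,prof):
    t=np.linspace(0,2*np.pi,40)
    return np.vstack([np.c_[p[0]+r*np.cos(t),p[1]+r*np.sin(t),np.full(40,z)] for r,z in prof])
def nonred(a):
    a=a.astype(int); return ((a[...,0]-np.maximum(a[...,1],a[...,2])<70)|(a[...,1]>75)).astype(np.uint8)
def nonteal(a):
    a=a.astype(int); return (a[...,1]-a[...,0]<60).astype(np.uint8)
def fit(f,p0,pts,maskfn=nonred,m=8,step=None,pick=True):
    q=proj(f,pts(p0)); lo=np.floor(q.min(0)-m).astype(int); hi=np.ceil(q.max(0)+m).astype(int)
    cr=cv2.resize(f["pixels"][lo[1]:hi[1],lo[0]:hi[0]],None,fx=UP,fy=UP,interpolation=cv2.INTER_LINEAR)
    M=maskfn(cr)
    if pick:
        n,l,st,_=cv2.connectedComponentsWithStats(M)
        c=((q.mean(0)-lo+.5)*UP).astype(int)
        k=l[c[1],c[0]] or 1+st[1:,4].argmax()
        M=(l==k).astype(np.uint8)
        cs,_=cv2.findContours(M,cv2.RETR_EXTERNAL,cv2.CHAIN_APPROX_NONE); M=cv2.fillPoly(np.zeros_like(M),cs,1)
    def cost(p):
        h=cv2.convexHull(((proj(f,pts(p))-lo+.5)*UP-.5).astype(np.float32))
        R=cv2.fillPoly(np.zeros_like(M),[np.round(h*16).astype(np.int32)],1,shift=4)
        return 1-(R&M).sum()/max(1,(R|M).sum())
    s=step if step is not None else ([6,6,.1] if len(p0)==3 else [6,6])
    best=None
    x=np.array(p0,float)
    for k in (1,-.5,.25):
        S=np.vstack([x]+[x+np.eye(len(x))[i]*s[i]*k for i in range(len(x))])
        r=minimize(cost,x,method="Nelder-Mead",options=dict(initial_simplex=S,xatol=.02,fatol=1e-5)); x=r.x
    return r.x,1-r.fun
MOD=dict(
 sharps=lambda p:cyl(p,[(30,0),(30,84)]), can=lambda p:cyl(p,[(29,0),(29,64)]),
 lan=lambda p:box(p,52,74,0,48), swab=lambda p:box(p,38,54,0,30),
 spray=lambda p:cyl(p,[(22,0),(22,74)]), rack=lambda p:box(p,56,110,4,54),
 tray=lambda p:box(p,222,342,16,17), jar=lambda p:cyl(p,[(28.5,50),(28.5,64)]))
E
python3 - <<'E'
from h import *
import pickle; f=pickle.load(open("top0.pkl","rb"))
I=dict(sharps=(478,344),can=(466,-332),lan=(339,280,-.25),swab=(347,-298,-.07),spray=(595,296),tray=(537,0,.1))
v=f["pixels"].copy()
for k,p in I.items():
    x,i=fit(f,p,MOD[k]); print(k,x.round(3),round(i,4))
    cv2.polylines(v,[np.round(cv2.convexHull(proj(f,MOD[k](x)).astype(np.float32))*16).astype(np.int32)],True,(255,255,255),1,shift=4)
    if k=="tray": tr=x
x,i=fit(f,(493,-57,.1),MOD["rack"],nonteal,m=3); print("rack",x.round(3),i)
c,s=np.cos(tr[2]),np.sin(tr[2]); d=x[:2]-tr[:2]; print("rack in tray",c*d[0]+s*d[1],-s*d[0]+c*d[1],x[2]-tr[2])
cv2.polylines(v,[np.round(cv2.convexHull(proj(f,MOD["rack"](x)).astype(np.float32))*16).astype(np.int32)],True,(0,0,0),1,shift=4)
cv2.imwrite("pics/fit.png",cv2.resize(v[160:330,130:490],None,fx=2.2,fy=2.2)[:,:,::-1])
E
```

```text
sharps [482.921 352.371] 0.9517
can [ 465.765 -335.984] 0.965
lan [341.48  288.009  -1.895] 0.9818
swab [ 346.449 -302.023    1.461] 0.9428
spray [607.933 308.021] 0.8642
tray [5.36888e+02 2.33600e+00 1.22000e-01] 0.9873
rack [ 4.95869e+02 -5.86030e+01  1.31000e-01] 0.9882866360557422
rack in tray -48.115136285393646 -55.50820094346501 0.009743071493060432
```

View pics/fit.png

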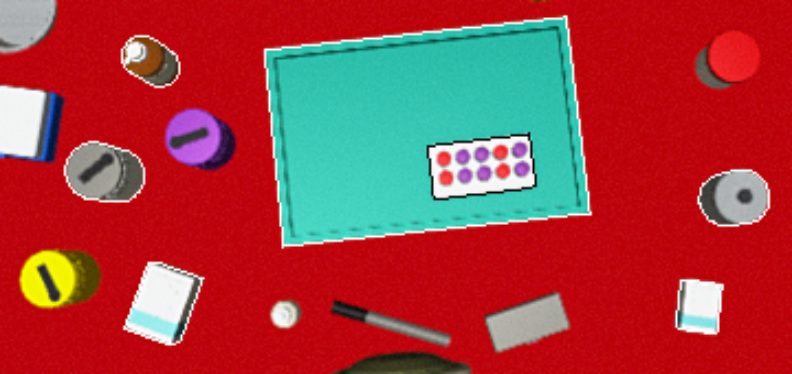

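```bash
cat >> h.py <<'E'
from scipy.spatial.transform import Rotation as Ro
def plan(x,y,z,head):
    """TCP target, jaw heading (rad, mod pi, nearest to q6=0)"""
    s=manip.state(); R=Ro.from_quat(s["tool_rot"])
    best=None
    cur=np.arctan2(*R.apply([0,1,0])[1::-1])
    q1=s["qpos"][0]; q1n=q1+np.arctan2(y,x)-np.arctan2(s["tool_pos"][1],s["tool_pos"][0])
    for k in (-2,-1,0,1,2):
        hd=head+k*np.pi; q6=(q1n-hd)
        if best is None or abs(q6)<abs(best[1]): best=(hd,q6)
    hd=best[0]
    T=Ro.from_matrix(np.array([[-np.sin(hd),np.cos(hd),0],[np.cos(hd),np.sin(hd),0],[0,0,-1.]]).T)
    T=Ro.from_matrix(np.c_[np.cross([np.cos(hd),np.sin(hd),0],[0,0,-1.]),[np.cos(hd),np.sin(hd),0],[0,0,-1.]])
    d=R.inv().apply(np.array([x,y,z])-s["tool_pos"])/1000; r=(R.inv()*T).as_rotvec(degrees=True)
    print("t",s["time"],"pos",s["tool_pos"].round(1),"head",round(cur,3),"op",round(s["opening"],1),"F",s["contact_force"].round(1))
    print("  MOVE tx %.4f ty %.4f tz %.4f ax %.2f ay %.2f az %.2f  q6new %.2f"%(*d,*r,best[1]))
E
python3 - <<'E'
from h import *
import pickle; f=pickle.load(open("top0.pkl","rb"))
MS=lambda p:cyl(p,[(22,0),(22,74),(10.5,88),(7,106)])
x,i=fit(f,(597,300),MS); print(x,i)
v=cv2.resize(f["pixels"],None,fx=6,fy=6,interpolation=cv2.INTER_CUBIC)
def dr(P,c): 
    q=(proj(f,P)+.5)*6-.5; cv2.polylines(v,[np.round(q).astype(np.int32)],True,c,1)
for z,r in ((0,22),(74,22)): dr(cyl(x,[(r,z)]),(255,255,255))
for p,R,H in (((482.9,352.4),30,84),((465.8,-336),29,64)):
    for z in (0,H): dr(cyl(p,[(R,z)]),(0,255,255))
a=v[165*6:255*6,150*6:215*6]; b=v[225*6:330*6,430*6:490*6]
cv2.imwrite("pics/c1.png",np.hstack([a[:540],b[:540]])[:,:,::-1])
plan(450,-50,240,0)
E
```

```text
[607.33406925 307.13253307] 0.8649540757749713
t 1.15 pos [ 160.3 -526.1  238.7] head -1.275 op 88.2 F [ 0.2  0.7 -1. ]
  MOVE tx 0.4159 ty -0.3710 tz -0.0013 ax -0.00 ay -0.00 az -73.06  q6new -0.33
```

View pics/c1.png

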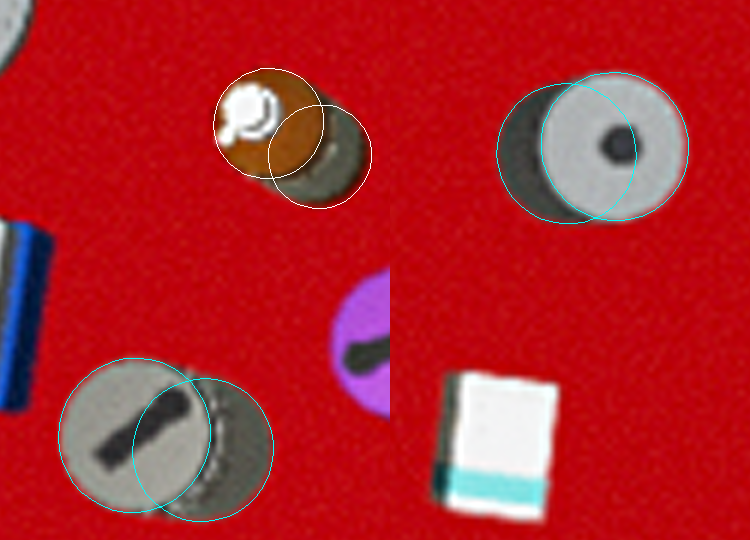

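>>> jog_arm([
  {"tx": 0.416, "ty": -0.371, "tz": 0, "ax": 0, "ay": 0, "az": -73, "gripper": 0.088},
  {"tx": 0.416, "ty": -0.371, "tz": 0, "ax": 0, "ay": 0, "az": -73, "gripper": 0.088},
  {"tx": 0.416, "ty": -0.371, "tz": 0, "ax": 0, "ay": 0, "az": -73, "gripper": 0.088},
  {"tx": 0.416, "ty": -0.371, "tz": 0, "ax": 0, "ay": 0, "az": -73, "gripper": 0.088},
  {"tx": 0.416, "ty": -0.371, "tz": 0, "ax": 0, "ay": 0, "az": -73, "gripper": 0.088},
], newtons=20)

```text
time: 1.65
tool_pos: [290.9, -310.8, 238.9]
tool_rot: [0.865, 0.502, 0.0, 0.0]
contact_force: [1.1, -0.1, -0.2]
opening: 87.8
```

```bash
python3 -c "
from h import *
plan(450,-50,240,0.1); plan(483,352,140,.1)"
```

```text
t 1.65 pos [ 290.9 -310.8  238.9] head -0.519 op 87.8 F [ 1.1 -0.1 -0.2]
  MOVE tx 0.3053 ty 0.0087 tz -0.0012 ax 0.03 ay 0.02 az -35.49  q6new -0.49
t 1.65 pos [ 290.9 -310.8  238.9] head -0.519 op 87.8 F [ 1.1 -0.1 -0.2]
  MOVE tx 0.6707 ty -0.1623 tz 0.0987 ax 0.03 ay 0.02 az -35.49  q6new 0.25
```

>>> jog_arm([
  {"tx": 0.67, "ty": -0.162, "tz": 0, "ax": 0, "ay": 0, "az": -35.5, "gripper": 0.088},
  {"tx": 0.67, "ty": -0.162, "tz": 0, "ax": 0, "ay": 0, "az": -35.5, "gripper": 0.088},
  {"tx": 0.67, "ty": -0.162, "tz": 0, "ax": 0, "ay": 0, "az": -35.5, "gripper": 0.088},
  {"tx": 0.67, "ty": -0.162, "tz": 0, "ax": 0, "ay": 0, "az": -35.5, "gripper": 0.088},
  {"tx": 0.67, "ty": -0.162, "tz": 0, "ax": 0, "ay": 0, "az": -35.5, "gripper": 0.088},
])

```text
time: 2.15
tool_pos: [360.0, -70.5, 239.1]
tool_rot: [0.669, 0.743, 0.0, 0.001]
contact_force: [1.1, -0.3, 0.1]
opening: 87.8
```

```bash
python3 -c "
from h import *
plan(483,352,140,.1)"
```

```text
t 2.15 pos [360.  -70.5 239.1] head 0.104 op 87.8 F [ 1.1 -0.3  0.1]
  MOVE tx 0.4076 ty 0.1662 tz 0.0988 ax 0.07 ay 0.06 az 0.24  q6new 0.20
```

>>> jog_arm([
  {"tx": 0.408, "ty": 0.166, "tz": 0.05, "ax": 0, "ay": 0, "az": 0, "gripper": 0.088},
  {"tx": 0.408, "ty": 0.166, "tz": 0.05, "ax": 0, "ay": 0, "az": 0, "gripper": 0.088},
  {"tx": 0.408, "ty": 0.166, "tz": 0.05, "ax": 0, "ay": 0, "az": 0, "gripper": 0.088},
  {"tx": 0.408, "ty": 0.166, "tz": 0.05, "ax": 0, "ay": 0, "az": 0, "gripper": 0.088},
  {"tx": 0.408, "ty": 0.166, "tz": 0.05, "ax": 0, "ay": 0, "az": 0, "gripper": 0.088},
])

```text
time: 2.65
tool_pos: [429.1, 168.5, 210.7]
tool_rot: [0.669, 0.743, 0.0, 0.001]
contact_force: [0.2, -1.3, 0.5]
opening: 88.0
```

```bash
python3 -c "
from h import *
plan(483,352,140,.1)"
```

```text
t 2.65 pos [429.1 168.5 210.7] head 0.105 op 88.0 F [ 0.2 -1.3  0.5]
  MOVE tx 0.1769 ty 0.0727 tz 0.0706 ax 0.11 ay 0.06 az 0.26  q6new 0.27
```

>>> jog_arm([
  {"tx": 0.177, "ty": 0.073, "tz": 0.07, "ax": 0.1, "ay": 0.1, "az": 0.3, "gripper": 0.088},
  {"tx": 0.177, "ty": 0.073, "tz": 0.07, "ax": 0.1, "ay": 0.1, "az": 0.3, "gripper": 0.088},
  {"tx": 0.177, "ty": 0.073, "tz": 0.07, "ax": 0.1, "ay": 0.1, "az": 0.3, "gripper": 0.088},
  {"tx": 0.177, "ty": 0.073, "tz": 0.07, "ax": 0.1, "ay": 0.1, "az": 0.3, "gripper": 0.088},
  {"tx": 0.177, "ty": 0.073, "tz": 0.07, "ax": 0.1, "ay": 0.1, "az": 0.3, "gripper": 0.088},
])

```text
time: 3.15
tool_pos: [483.0, 355.7, 137.8]
tool_rot: [0.67, 0.743, -0.001, -0.001]
contact_force: [-0.3, -1.3, -0.2]
opening: 88.4
```

```bash
python3 -c "
from h import *
plan(483,352,36,.1)
for n in ('side','top'):
    f=eyes.grab_frame(n); q=proj(f,[483,352,60])[0].astype(int); print(q)
    c=f['pixels'][max(0,q[1]-60):q[1]+60,max(0,q[0]-60):q[0]+60]
    cv2.imwrite('pics/g1%s.png'%n,cv2.resize(c,None,fx=4,fy=4)[:,:,::-1])
"
```

```text
t 3.15 pos [483.  355.7 137.8] head 0.103 op 88.4 F [-0.3 -1.3 -0.2]
  MOVE tx -0.0037 ty -0.0001 tz 0.1018 ax -0.15 ay -0.02 az 0.17  q6new 0.33
[233 298]
[175 237]
```

View pics/g1side.png

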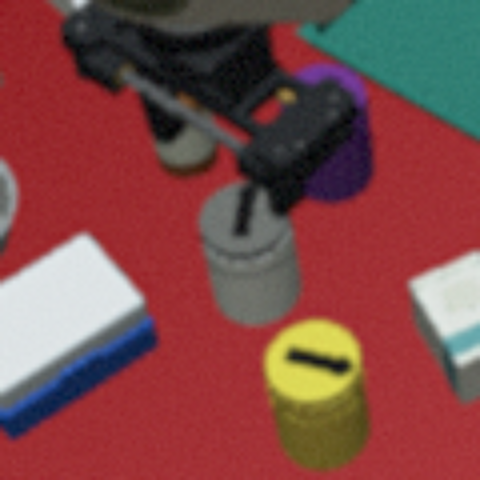

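The side view shows the open fingers over the grey-lidded pot, lid at crop (245,225). The yellow pot and the bottle are clear of the fingers, so I'm descending.

>>> jog_arm([
  {"tx": -0.004, "ty": 0, "tz": 0.03, "ax": 0, "ay": 0, "az": 0, "gripper": 0.088},
  {"tx": -0.004, "ty": 0, "tz": 0.065, "ax": 0, "ay": 0, "az": 0, "gripper": 0.088},
  {"tx": -0.004, "ty": 0, "tz": 0.102, "ax": 0, "ay": 0, "az": 0, "gripper": 0.088},
  {"tx": -0.004, "ty": 0, "tz": 0.102, "ax": 0, "ay": 0, "az": 0, "gripper": 0.088},
  {"tx": -0.004, "ty": 0, "tz": 0.102, "ax": 0, "ay": 0, "az": 0, "gripper": 0.05},
])

```text
time: 3.75
tool_pos: [483.9, 348.1, 39.2]
tool_rot: [0.671, 0.742, -0.0, -0.0]
contact_force: [0.7, 0.1, 0.7]
opening: 82.2
```

>>> jog_arm([
  {"tx": 0, "ty": 0, "tz": 0, "ax": 0, "ay": 0, "az": 0, "gripper": 0.05},
  {"tx": 0, "ty": 0, "tz": 0, "ax": 0, "ay": 0, "az": 0, "gripper": 0.05},
  {"tx": 0, "ty": 0, "tz": 0, "ax": 0, "ay": 0, "az": 0, "gripper": 0.05},
  {"tx": 0, "ty": 0, "tz": 0, "ax": 0, "ay": 0, "az": 0, "gripper": 0.05},
  {"tx": 0, "ty": 0, "tz": 0, "ax": 0, "ay": 0, "az": 0, "gripper": 0.05},
])

```text
time: 4.25
tool_pos: [484.2, 348.2, 40.8]
tool_rot: [0.671, 0.742, 0.001, 0.0]
contact_force: [-1.2, -2.4, 7.9]
opening: 59.0
```

```bash
cat >> h.py <<'E'
TR=(536.9,2.3,.122)
def tw(x,y): 
    c,s=np.cos(TR[2]),np.sin(TR[2]); return TR[0]+c*x-s*y, TR[1]+s*x+c*y
E
python3 -c "
from h import *
plan(483,352,140,.1); print(tw(66,126)); plan(*tw(66,126),150,1.57+.122)
"
```

```text
t 4.25 pos [484.2 348.2  40.8] head 0.1 op 59.0 F [-1.2 -2.4  7.9]
  MOVE tx 0.0039 ty -0.0007 tz -0.0992 ax 0.09 ay -0.03 az 0.01  q6new 0.33
(np.float64(587.0755413544504), np.float64(135.3955110053973))
t 4.25 pos [484.2 348.2  40.8] head 0.1 op 59.0 F [-1.2 -2.4  7.9]
  MOVE tx -0.2220 ty 0.0812 tz -0.1092 ax 0.04 ay -0.10 az 88.80  q6new 1.48
```

>>> jog_arm([
  {"tx": 0, "ty": 0, "tz": -0.03, "ax": 0, "ay": 0, "az": 0, "gripper": 0.05},
  {"tx": 0, "ty": 0, "tz": -0.07, "ax": 0, "ay": 0, "az": 0, "gripper": 0.05},
  {"tx": 0, "ty": 0, "tz": -0.11, "ax": 0, "ay": 0, "az": 0, "gripper": 0.05},
  {"tx": 0, "ty": 0, "tz": -0.11, "ax": 0, "ay": 0, "az": 0, "gripper": 0.05},
  {"tx": 0, "ty": 0, "tz": -0.11, "ax": 0, "ay": 0, "az": 0, "gripper": 0.05},
])

```text
time: 4.75
tool_pos: [484.0, 348.2, 151.2]
tool_rot: [0.671, 0.742, 0.001, 0.001]
contact_force: [0.2, 0.6, -2.5]
opening: 59.0
```

```bash
python3 -c "
from h import *
f=eyes.grab_frame('side'); q=proj(f,[483,352,140])[0].astype(int)
c=f['pixels'][max(0,q[1]-60):q[1]+60,max(0,q[0]-60):q[0]+60]
cv2.imwrite('pics/g2.png',cv2.resize(c,None,fx=4,fy=4)[:,:,::-1])
plan(*tw(66,126),150,1.57+.122)
"
```

```text
t 4.8 pos [483.5 347.9 149.9] head 0.1 op 59.1 F [-1.4  0.3 -1.9]
  MOVE tx -0.2219 ty 0.0818 tz -0.0001 ax 0.00 ay -0.01 az 88.81  q6new 1.48
```

View pics/g2.png

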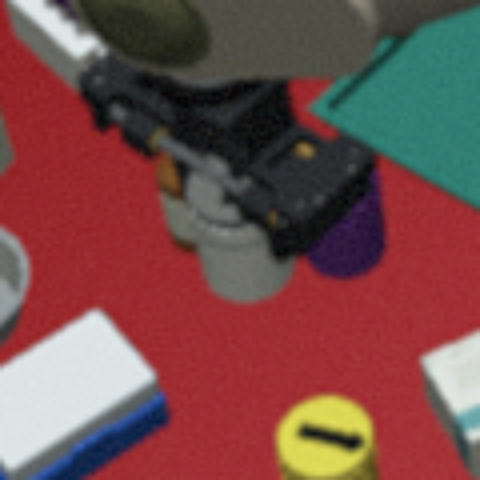

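>>> jog_arm([
  {"tx": -0.222, "ty": 0.077, "tz": 0, "ax": 0, "ay": 0, "az": 88.8, "gripper": 0.05},
  {"tx": -0.222, "ty": 0.077, "tz": 0, "ax": 0, "ay": 0, "az": 88.8, "gripper": 0.05},
  {"tx": -0.222, "ty": 0.077, "tz": 0, "ax": 0, "ay": 0, "az": 88.8, "gripper": 0.05},
  {"tx": -0.222, "ty": 0.077, "tz": 0, "ax": 0, "ay": 0, "az": 88.8, "gripper": 0.05},
  {"tx": -0.222, "ty": 0.077, "tz": 0, "ax": 0, "ay": 0, "az": 88.8, "gripper": 0.05},
])

```text
time: 5.3
tool_pos: [582.6, 131.8, 147.9]
tool_rot: [0.898, 0.441, -0.001, -0.0]
contact_force: [-0.1, 1.2, -1.1]
opening: 59.0
```

```bash
python3 -c "
from h import *
plan(*tw(61.5,126),100,1.57+.122)
"
```

```text
t 5.3 pos [582.6 131.8 147.9] head -0.658 op 59.0 F [-0.1  1.2 -1.1]
  MOVE tx 0.0025 ty -0.0018 tz 0.0479 ax -0.06 ay 0.13 az 45.37  q6new 1.48
```

>>> jog_arm([
  {"tx": 0.003, "ty": -0.002, "tz": 0, "ax": 0, "ay": 0, "az": 45.4, "gripper": 0.05},
  {"tx": 0.003, "ty": -0.002, "tz": 0.02, "ax": 0, "ay": 0, "az": 45.4, "gripper": 0.05},
  {"tx": 0.003, "ty": -0.002, "tz": 0.04, "ax": 0, "ay": 0, "az": 45.4, "gripper": 0.05},
  {"tx": 0.003, "ty": -0.002, "tz": 0.05, "ax": 0, "ay": 0, "az": 45.4, "gripper": 0.05},
  {"tx": 0.003, "ty": -0.002, "tz": 0.05, "ax": 0, "ay": 0, "az": 45.4, "gripper": 0.05},
])

```text
time: 5.8
tool_pos: [581.0, 135.2, 94.3]
tool_rot: [0.997, 0.082, -0.005, -0.0]
contact_force: [-0.5, -0.2, -0.9]
opening: 59.3
```

```bash
python3 -c "
from h import *
plan(*tw(61.5,126),60,1.57+.122)
"
```

```text
t 5.8 pos [581.  135.2  94.3] head -1.406 op 59.3 F [-0.5 -0.2 -0.9]
  MOVE tx 0.0018 ty 0.0007 tz 0.0342 ax -0.04 ay 0.53 az 2.49  q6new 1.48
```

>>> jog_arm([
  {"tx": 0.002, "ty": 0.001, "tz": 0.015, "ax": 0, "ay": 0.5, "az": 2.5, "gripper": 0.05},
  {"tx": 0.002, "ty": 0.001, "tz": 0.03, "ax": 0, "ay": 0.5, "az": 2.5, "gripper": 0.05},
  {"tx": 0.002, "ty": 0.001, "tz": 0.03, "ax": 0, "ay": 0.5, "az": 2.5, "gripper": 0.05},
  {"tx": 0.002, "ty": 0.001, "tz": 0.03, "ax": 0, "ay": 0.5, "az": 2.5, "gripper": 0.05},
  {"tx": 0.002, "ty": 0.001, "tz": 0.03, "ax": 0, "ay": 0.5, "az": 2.5, "gripper": 0.05},
])

```text
time: 6.3
tool_pos: [583.0, 134.6, 64.5]
tool_rot: [0.998, 0.061, -0.0, -0.0]
contact_force: [-0.5, 0.0, -1.3]
opening: 59.0
```

```bash
python3 -c "
from h import *
plan(*tw(61.5,126),45,1.57+.122)
"
```

```text
t 6.3 pos [583.  134.6  64.5] head -1.45 op 59.0 F [-0.5  0.  -1.3]
  MOVE tx -0.0004 ty -0.0003 tz 0.0195 ax -0.04 ay 0.01 az 0.00  q6new 1.48
```

>>> jog_arm([
  {"tx": 0, "ty": 0, "tz": 0.01, "ax": 0, "ay": 0, "az": 0, "gripper": 0.05},
  {"tx": 0, "ty": 0, "tz": 0.015, "ax": 0, "ay": 0, "az": 0, "gripper": 0.05},
  {"tx": 0, "ty": 0, "tz": 0.019, "ax": 0, "ay": 0, "az": 0, "gripper": 0.05},
  {"tx": 0, "ty": 0, "tz": 0.0195, "ax": 0, "ay": 0, "az": 0, "gripper": 0.05},
  {"tx": 0, "ty": 0, "tz": 0.0195, "ax": 0, "ay": 0, "az": 0, "gripper": 0.05},
])

```text
time: 6.8
tool_pos: [583.0, 134.6, 44.9]
tool_rot: [0.998, 0.061, -0.0, -0.0]
contact_force: [0.7, -0.6, -1.8]
opening: 59.1
```

>>> jog_arm([
  {"tx": 0, "ty": 0, "tz": 0.001, "ax": 0, "ay": 0, "az": 0, "gripper": 0.05},
  {"tx": 0, "ty": 0, "tz": 0.0015, "ax": 0, "ay": 0, "az": 0, "gripper": 0.05},
  {"tx": 0, "ty": 0, "tz": 0.002, "ax": 0, "ay": 0, "az": 0, "gripper": 0.05},
  {"tx": 0, "ty": 0, "tz": 0.002, "ax": 0, "ay": 0, "az": 0, "gripper": 0.05},
  {"tx": 0, "ty": 0, "tz": 0.002, "ax": 0, "ay": 0, "az": 0, "gripper": 0.05},
])

```text
time: 7.3
tool_pos: [583.2, 134.6, 44.6]
tool_rot: [0.998, 0.061, 0.001, -0.0]
contact_force: [-5.2, -0.8, 12.8]
opening: 58.8
```

Pressing 13 N on the tray floor, so it's seated. Release and lift.

>>> jog_arm([
  {"tx": 0, "ty": 0, "tz": -0.001, "ax": 0, "ay": 0, "az": 0, "gripper": 0.059},
  {"tx": 0, "ty": 0, "tz": -0.001, "ax": 0, "ay": 0, "az": 0, "gripper": 0.075},
  {"tx": 0, "ty": 0, "tz": -0.001, "ax": 0, "ay": 0, "az": 0, "gripper": 0.088},
  {"tx": 0, "ty": 0, "tz": -0.001, "ax": 0, "ay": 0, "az": 0, "gripper": 0.088},
  {"tx": 0, "ty": 0, "tz": -0.001, "ax": 0, "ay": 0, "az": 0, "gripper": 0.088},
])

```text
time: 7.8
tool_pos: [583.1, 134.6, 45.4]
tool_rot: [0.998, 0.061, 0.0, -0.0]
contact_force: [0.1, 0.5, 0.2]
opening: 87.7
```

>>> jog_arm([
  {"tx": 0, "ty": 0, "tz": -0.02, "ax": 0, "ay": 0, "az": 0, "gripper": 0.088},
  {"tx": 0, "ty": 0, "tz": -0.06, "ax": 0, "ay": 0, "az": 0, "gripper": 0.088},
  {"tx": 0, "ty": 0, "tz": -0.1, "ax": 0, "ay": 0, "az": 0, "gripper": 0.088},
  {"tx": 0, "ty": 0, "tz": -0.14, "ax": 0, "ay": 0, "az": 0, "gripper": 0.088},
  {"tx": 0, "ty": 0, "tz": -0.18, "ax": 0, "ay": 0, "az": 0, "gripper": 0.088},
])

```text
time: 8.3
tool_pos: [582.7, 134.5, 227.1]
tool_rot: [0.998, 0.061, 0.0, -0.0]
contact_force: [0.2, 0.3, 0.1]
opening: 87.7
```

```bash
python3 -c "
from h import *
plan(466,-336,150,1.57)
plan(466,-336,150,0)
"
```

```text
t 8.3 pos [582.7 134.5 227.1] head -1.449 op 87.7 F [0.2 0.3 0.1]
  MOVE tx -0.1729 ty 0.4529 tz 0.0768 ax -0.03 ay -0.04 az 7.00  q6new 0.75
t 8.3 pos [582.7 134.5 227.1] head -1.449 op 87.7 F [0.2 0.3 0.1]
  MOVE tx -0.1729 ty 0.4529 tz 0.0768 ax 0.01 ay -0.05 az -83.05  q6new -0.82
```

>>> jog_arm([
  {"tx": -0.173, "ty": 0.453, "tz": 0, "ax": 0, "ay": 0, "az": 0, "gripper": 0.088},
  {"tx": -0.173, "ty": 0.453, "tz": 0, "ax": 0, "ay": 0, "az": 0, "gripper": 0.088},
  {"tx": -0.173, "ty": 0.453, "tz": 0, "ax": 0, "ay": 0, "az": 0, "gripper": 0.088},
  {"tx": -0.173, "ty": 0.453, "tz": 0, "ax": 0, "ay": 0, "az": 0, "gripper": 0.088},
  {"tx": -0.173, "ty": 0.453, "tz": 0, "ax": 0, "ay": 0, "az": 0, "gripper": 0.088},
])

```text
time: 8.8
tool_pos: [521.8, -109.9, 226.2]
tool_rot: [0.998, 0.061, 0.0, -0.0]
contact_force: [1.5, -0.1, -0.6]
opening: 88.0
```

>>> jog_arm([
  {"tx": -0.087, "ty": 0.227, "tz": 0.07, "ax": 0, "ay": 0, "az": 0, "gripper": 0.088},
  {"tx": -0.087, "ty": 0.227, "tz": 0.07, "ax": 0, "ay": 0, "az": 0, "gripper": 0.088},
  {"tx": -0.087, "ty": 0.227, "tz": 0.07, "ax": 0, "ay": 0, "az": 0, "gripper": 0.088},
  {"tx": -0.087, "ty": 0.227, "tz": 0.07, "ax": 0, "ay": 0, "az": 0, "gripper": 0.088},
  {"tx": -0.087, "ty": 0.227, "tz": 0.07, "ax": 0, "ay": 0, "az": 0, "gripper": 0.088},
])

```text
time: 9.3
tool_pos: [463.3, -343.1, 156.8]
tool_rot: [0.998, 0.061, 0.001, -0.0]
contact_force: [0.8, -0.0, 0.9]
opening: 87.7
```

```bash
python3 -c "
from h import *
plan(466,-336,120,1.692)
"
```

```text
t 9.3 pos [ 463.3 -343.1  156.8] head -1.449 op 87.7 F [ 0.8 -0.   0.9]
  MOVE tx 0.0035 ty -0.0067 tz 0.0368 ax -0.02 ay -0.06 az 0.01  q6new 0.62
```

>>> jog_arm([
  {"tx": 0.0035, "ty": -0.007, "tz": 0.03, "ax": 0, "ay": 0, "az": 0, "gripper": 0.088},
  {"tx": 0.0035, "ty": -0.007, "tz": 0.03, "ax": 0, "ay": 0, "az": 0, "gripper": 0.088},
  {"tx": 0.0035, "ty": -0.007, "tz": 0.03, "ax": 0, "ay": 0, "az": 0, "gripper": 0.088},
  {"tx": 0.0035, "ty": -0.007, "tz": 0.03, "ax": 0, "ay": 0, "az": 0, "gripper": 0.088},
  {"tx": 0.0035, "ty": -0.007, "tz": 0.03, "ax": 0, "ay": 0, "az": 0, "gripper": 0.088},
])

```text
time: 9.8
tool_pos: [466.7, -335.4, 128.2]
tool_rot: [0.998, 0.061, 0.001, 0.001]
contact_force: [0.1, 0.0, 0.4]
opening: 88.1
```

```bash
cat >> h.py <<'E'
def tl(p):
    c,s=np.cos(TR[2]),np.sin(TR[2]); d=np.array(p[:2])-TR[:2]; return np.array([c*d[0]+s*d[1],-s*d[0]+c*d[1]])
E
python3 -c "
from h import *
f=eyes.grab_frame('top')
x,i=fit(f,tw(66,126),lambda p:cyl(p,[(30,4),(30,88)]),nonteal,m=5); print(x,i,tl(x))
v=ortho(f,88,*x,70,4); cv2.imwrite('pics/p1.png',v[:,:,::-1])
cv2.imwrite('pics/t1.png',f['pixels'][:,:,::-1])
plan(466,-336,32,1.692)
"
```

```text
[587.93416867 136.99631057] 0.5852056984611871 [ 67.04705878 127.48440831]
t 9.85 pos [ 466.5 -335.5  128. ] head -1.448 op 88.1 F [-0.4 -0.1 -0.1]
  MOVE tx -0.0008 ty 0.0003 tz 0.0960 ax 0.08 ay -0.13 az 0.07  q6new 0.62
```

View pics/p1.png

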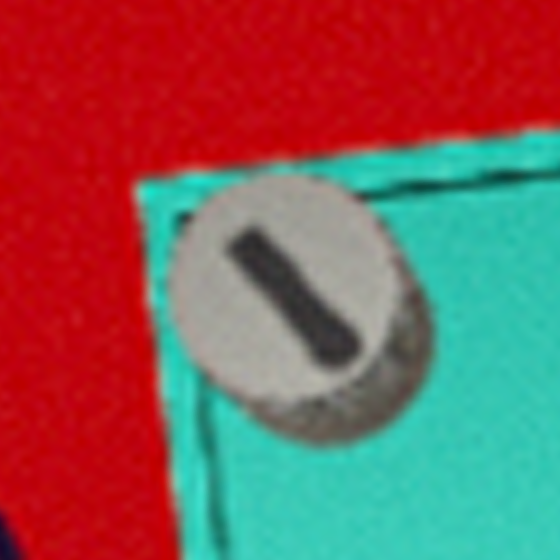

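View pics/t1.png

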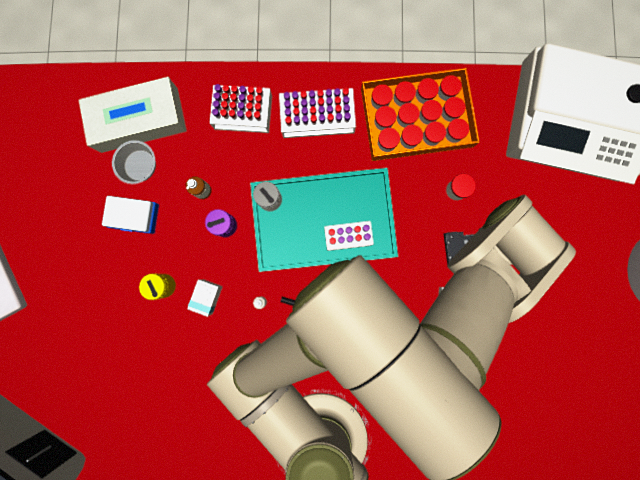

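The pot stands in the back left corner, lid at about (267,195), roughly 4–7 mm off the walls. The gripper is over the canister, so I'm descending.

>>> jog_arm([
  {"tx": -0.001, "ty": 0, "tz": 0.03, "ax": 0, "ay": 0, "az": 0, "gripper": 0.088},
  {"tx": -0.001, "ty": 0, "tz": 0.065, "ax": 0, "ay": 0, "az": 0, "gripper": 0.088},
  {"tx": -0.001, "ty": 0, "tz": 0.096, "ax": 0, "ay": 0, "az": 0, "gripper": 0.088},
  {"tx": -0.001, "ty": 0, "tz": 0.096, "ax": 0, "ay": 0, "az": 0, "gripper": 0.088},
  {"tx": -0.001, "ty": 0, "tz": 0.096, "ax": 0, "ay": 0, "az": 0, "gripper": 0.088},
])

```text
time: 10.35
tool_pos: [466.3, -335.9, 33.1]
tool_rot: [0.998, 0.061, 0.001, 0.001]
contact_force: [-0.0, -0.4, 0.2]
opening: 88.4
```

>>> jog_arm([
  {"tx": 0, "ty": 0, "tz": 0, "ax": 0, "ay": 0, "az": 0, "gripper": 0.05},
  {"tx": 0, "ty": 0, "tz": 0, "ax": 0, "ay": 0, "az": 0, "gripper": 0.05},
  {"tx": 0, "ty": 0, "tz": 0, "ax": 0, "ay": 0, "az": 0, "gripper": 0.05},
  {"tx": 0, "ty": 0, "tz": 0, "ax": 0, "ay": 0, "az": 0, "gripper": 0.05},
  {"tx": 0, "ty": 0, "tz": 0, "ax": 0, "ay": 0, "az": 0, "gripper": 0.05},
], newtons=25)

```text
time: 10.85
tool_pos: [466.4, -336.0, 33.7]
tool_rot: [0.998, 0.061, 0.002, 0.001]
contact_force: [-2.0, 0.6, 5.7]
opening: 57.5
```

>>> jog_arm([
  {"tx": 0, "ty": 0, "tz": -0.02, "ax": 0, "ay": 0, "az": 0, "gripper": 0.05},
  {"tx": 0, "ty": 0, "tz": -0.06, "ax": 0, "ay": 0, "az": 0, "gripper": 0.05},
  {"tx": 0, "ty": 0, "tz": -0.1, "ax": 0, "ay": 0, "az": 0, "gripper": 0.05},
  {"tx": 0, "ty": 0, "tz": -0.13, "ax": 0, "ay": 0, "az": 0, "gripper": 0.05},
  {"tx": 0, "ty": 0, "tz": -0.13, "ax": 0, "ay": 0, "az": 0, "gripper": 0.05},
])

```text
time: 11.35
tool_pos: [467.0, -336.7, 167.6]
tool_rot: [0.998, 0.061, 0.004, 0.004]
contact_force: [-0.0, 0.1, -1.4]
opening: 57.4
```

```bash
python3 -c "
from h import *
print(tw(65.5,-127))
plan(*tw(65.5,-127),160,1.692)
"
```

```text
(np.float64(617.3687464460339), np.float64(-115.78484596002957))
t 11.35 pos [ 467.  -336.7  167.6] head -1.448 op 57.4 F [-0.   0.1 -1.4]
  MOVE tx 0.1763 ty -0.2009 tz 0.0072 ax 0.51 ay -0.44 az 0.10  q6new 1.06
```

>>> jog_arm([
  {"tx": 0.176, "ty": -0.201, "tz": 0.007, "ax": 0.5, "ay": -0.4, "az": 0, "gripper": 0.05},
  {"tx": 0.176, "ty": -0.201, "tz": 0.007, "ax": 0.5, "ay": -0.4, "az": 0, "gripper": 0.05},
  {"tx": 0.176, "ty": -0.201, "tz": 0.007, "ax": 0.5, "ay": -0.4, "az": 0, "gripper": 0.05},
  {"tx": 0.176, "ty": -0.201, "tz": 0.007, "ax": 0.5, "ay": -0.4, "az": 0, "gripper": 0.05},
  {"tx": 0.176, "ty": -0.201, "tz": 0.007, "ax": 0.5, "ay": -0.4, "az": 0, "gripper": 0.05},
])

```text
time: 11.85
tool_pos: [607.8, -127.7, 158.7]
tool_rot: [0.998, 0.061, -0.001, -0.0]
contact_force: [0.5, -0.7, -1.5]
opening: 56.9
```

```bash
python3 -c "
from h import *
plan(*tw(65.5,-127),65,1.692)
"
```

```text
t 11.85 pos [ 607.8 -127.7  158.7] head -1.448 op 56.9 F [ 0.5 -0.7 -1.5]
  MOVE tx 0.0111 ty -0.0105 tz 0.0937 ax -0.06 ay 0.09 az 0.10  q6new 1.07
```

>>> jog_arm([
  {"tx": 0.011, "ty": -0.0105, "tz": 0.03, "ax": 0, "ay": 0, "az": 0.1, "gripper": 0.05},
  {"tx": 0.011, "ty": -0.0105, "tz": 0.065, "ax": 0, "ay": 0, "az": 0.1, "gripper": 0.05},
  {"tx": 0.011, "ty": -0.0105, "tz": 0.094, "ax": 0, "ay": 0, "az": 0.1, "gripper": 0.05},
  {"tx": 0.011, "ty": -0.0105, "tz": 0.094, "ax": 0, "ay": 0, "az": 0.1, "gripper": 0.05},
  {"tx": 0.011, "ty": -0.0105, "tz": 0.094, "ax": 0, "ay": 0, "az": 0.1, "gripper": 0.05},
])

```text
time: 12.35
tool_pos: [617.1, -115.8, 64.4]
tool_rot: [0.998, 0.06, -0.001, -0.001]
contact_force: [0.8, -1.2, -1.6]
opening: 57.4
```

```bash
python3 -c "
from h import *
plan(*tw(65.5,-127),38,1.692)
"
```

```text
t 12.35 pos [ 617.1 -115.8   64.4] head -1.45 op 57.4 F [ 0.8 -1.2 -1.6]
  MOVE tx 0.0003 ty 0.0000 tz 0.0264 ax -0.10 ay 0.16 az -0.01  q6new 1.08
```

>>> jog_arm([
  {"tx": 0, "ty": 0, "tz": 0.015, "ax": 0, "ay": 0, "az": 0, "gripper": 0.05},
  {"tx": 0, "ty": 0, "tz": 0.022, "ax": 0, "ay": 0, "az": 0, "gripper": 0.05},
  {"tx": 0, "ty": 0, "tz": 0.026, "ax": 0, "ay": 0, "az": 0, "gripper": 0.05},
  {"tx": 0, "ty": 0, "tz": 0.0275, "ax": 0, "ay": 0, "az": 0, "gripper": 0.05},
  {"tx": 0, "ty": 0, "tz": 0.0275, "ax": 0, "ay": 0, "az": 0, "gripper": 0.05},
])

```text
time: 12.85
tool_pos: [617.3, -116.0, 37.9]
tool_rot: [0.998, 0.06, -0.001, -0.001]
contact_force: [-1.1, 0.3, 1.6]
opening: 57.6
```

>>> jog_arm([
  {"tx": 0, "ty": 0, "tz": 0.0005, "ax": 0, "ay": 0, "az": 0, "gripper": 0.05},
  {"tx": 0, "ty": 0, "tz": 0, "ax": 0, "ay": 0, "az": 0, "gripper": 0.07},
  {"tx": 0, "ty": 0, "tz": 0, "ax": 0, "ay": 0, "az": 0, "gripper": 0.088},
  {"tx": 0, "ty": 0, "tz": 0, "ax": 0, "ay": 0, "az": 0, "gripper": 0.088},
  {"tx": 0, "ty": 0, "tz": 0, "ax": 0, "ay": 0, "az": 0, "gripper": 0.088},
])

```text
time: 13.35
tool_pos: [617.4, -116.0, 38.0]
tool_rot: [0.998, 0.06, -0.001, -0.0]
contact_force: [0.6, -0.2, -0.0]
opening: 86.8
```

>>> jog_arm([
  {"tx": 0, "ty": 0, "tz": -0.02, "ax": 0, "ay": 0, "az": 0, "gripper": 0.088},
  {"tx": 0, "ty": 0, "tz": -0.06, "ax": 0, "ay": 0, "az": 0, "gripper": 0.088},
  {"tx": 0, "ty": 0, "tz": -0.1, "ax": 0, "ay": 0, "az": 0, "gripper": 0.088},
  {"tx": 0, "ty": 0, "tz": -0.14, "ax": 0, "ay": 0, "az": 0, "gripper": 0.088},
  {"tx": 0, "ty": 0, "tz": -0.17, "ax": 0, "ay": 0, "az": 0, "gripper": 0.088},
])

```text
time: 13.85
tool_pos: [617.9, -116.2, 210.7]
tool_rot: [0.998, 0.06, 0.0, 0.0]
contact_force: [-0.5, 0.4, -0.7]
opening: 87.9
```

```bash
python3 -c "
from h import *
plan(607,307.5,200,1.692)
"
```

```text
t 13.85 pos [ 617.9 -116.2  210.7] head -1.45 op 87.9 F [-0.5  0.4 -0.7]
  MOVE tx 0.0403 ty -0.4219 tz 0.0107 ax -0.07 ay -0.02 az 179.98  q6new -1.41
```

>>> jog_arm([
  {"tx": 0.04, "ty": -0.422, "tz": 0.0, "ax": 0, "ay": 0, "az": 0, "gripper": 0.088},
  {"tx": 0.04, "ty": -0.422, "tz": 0.0, "ax": 0, "ay": 0, "az": 0, "gripper": 0.088},
  {"tx": 0.04, "ty": -0.422, "tz": 0.0, "ax": 0, "ay": 0, "az": 0, "gripper": 0.088},
  {"tx": 0.04, "ty": -0.422, "tz": 0.0, "ax": 0, "ay": 0, "az": 0, "gripper": 0.088},
  {"tx": 0.04, "ty": -0.422, "tz": 0.0, "ax": 0, "ay": 0, "az": 0, "gripper": 0.088},
])

```text
time: 14.35
tool_pos: [610.8, 135.7, 209.7]
tool_rot: [0.998, 0.06, 0.0, 0.0]
contact_force: [0.2, 0.8, 0.4]
opening: 88.1
```

>>> jog_arm([
  {"tx": 0.018, "ty": -0.19, "tz": 0.0, "ax": 0, "ay": 0, "az": 0, "gripper": 0.088},
  {"tx": 0.018, "ty": -0.19, "tz": 0.0, "ax": 0, "ay": 0, "az": 0, "gripper": 0.088},
  {"tx": 0.018, "ty": -0.19, "tz": 0.0, "ax": 0, "ay": 0, "az": 0, "gripper": 0.088},
  {"tx": 0.018, "ty": -0.19, "tz": 0.0, "ax": 0, "ay": 0, "az": 0, "gripper": 0.088},
  {"tx": 0.018, "ty": -0.19, "tz": 0.0, "ax": 0, "ay": 0, "az": 0, "gripper": 0.088},
])

```text
time: 14.85
tool_pos: [604.4, 331.6, 209.0]
tool_rot: [0.998, 0.063, 0.0, -0.0]
contact_force: [0.6, -0.9, -0.4]
opening: 88.0
```

```bash
python3 -c "
from h import *
plan(607,307.5,125,1.692)
"
```

```text
t 14.85 pos [604.4 331.6 209. ] head -1.444 op 88.0 F [ 0.6 -0.9 -0.4]
  MOVE tx -0.0005 ty 0.0243 tz 0.0839 ax 0.05 ay -0.07 az -179.70  q6new -1.39
```

>>> jog_arm([
  {"tx": 0, "ty": 0.024, "tz": 0.04, "ax": 0, "ay": 0, "az": 0.3, "gripper": 0.088},
  {"tx": 0, "ty": 0.024, "tz": 0.08, "ax": 0, "ay": 0, "az": 0.3, "gripper": 0.088},
  {"tx": 0, "ty": 0.024, "tz": 0.08, "ax": 0, "ay": 0, "az": 0.3, "gripper": 0.088},
  {"tx": 0, "ty": 0.024, "tz": 0.08, "ax": 0, "ay": 0, "az": 0.3, "gripper": 0.088},
  {"tx": 0, "ty": 0.024, "tz": 0.08, "ax": 0, "ay": 0, "az": 0.3, "gripper": 0.088},
])

```text
time: 15.35
tool_pos: [608.5, 308.1, 131.6]
tool_rot: [0.998, 0.061, 0.002, -0.001]
contact_force: [0.2, 0.4, -0.7]
opening: 88.2
```

```bash
python3 -c "
from h import *
plan(607,307.5,46,1.692)
f=eyes.grab_frame('top')
v=ortho(f,68,*tw(65.5,-127),70,3.5)
g=eyes.grab_frame('side'); q=proj(g,[607,307,90])[0].astype(int)
c=g['pixels'][q[1]-40:q[1]+40,q[0]-40:q[0]+40]; c=cv2.resize(c,(490,490))
cv2.imwrite('pics/p2.png',np.hstack([v[:490,:490][:,:390],c[:,:400]])[:,:,::-1])
x,i=fit(f,tw(65.5,-127),lambda p:cyl(p,[(29,4),(29,68)]),nonteal,m=3); print(x,i,tl(x))
"
```

```text
t 15.35 pos [608.5 308.1 131.6] head -1.449 op 88.2 F [ 0.2  0.4 -0.7]
  MOVE tx -0.0019 ty 0.0005 tz 0.0856 ax 0.41 ay -0.14 az -179.99  q6new -1.40
[ 617.63625871 -115.63244606] 0.9460606384114444 [  65.7840706  -126.88128845]
```

View pics/p2.png

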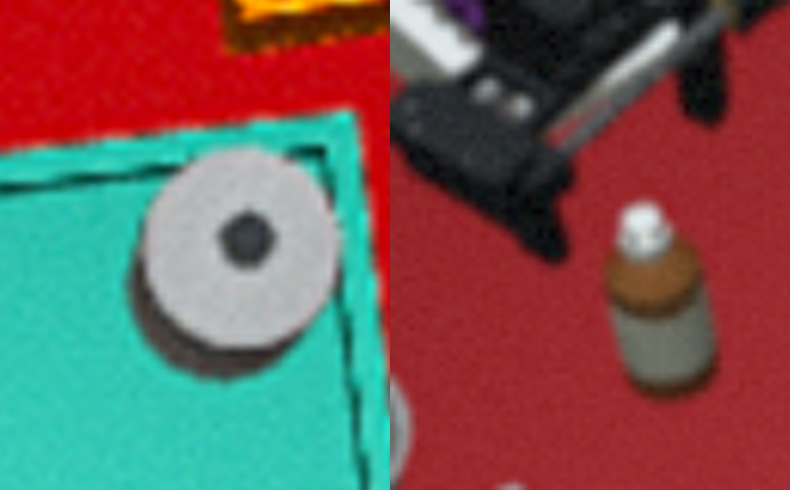

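Left: the canister stands in the back right corner, fitted at tray (65.8, -126.9). Right: the open fingers straddle the upright bottle. Descending on it.

>>> jog_arm([
  {"tx": -0.002, "ty": 0.0005, "tz": 0.03, "ax": 0.4, "ay": 0, "az": 0, "gripper": 0.088},
  {"tx": -0.002, "ty": 0.0005, "tz": 0.06, "ax": 0.4, "ay": 0, "az": 0, "gripper": 0.088},
  {"tx": -0.002, "ty": 0.0005, "tz": 0.08, "ax": 0.4, "ay": 0, "az": 0, "gripper": 0.088},
  {"tx": -0.002, "ty": 0.0005, "tz": 0.085, "ax": 0.4, "ay": 0, "az": 0, "gripper": 0.088},
  {"tx": -0.002, "ty": 0.0005, "tz": 0.085, "ax": 0.4, "ay": 0, "az": 0, "gripper": 0.088},
])

```text
time: 15.95
tool_pos: [606.9, 307.7, 46.9]
tool_rot: [0.998, 0.061, 0.002, -0.004]
contact_force: [0.6, -0.5, 0.3]
opening: 88.4
```

>>> jog_arm([
  {"tx": 0, "ty": 0, "tz": 0, "ax": 0, "ay": 0, "az": 0, "gripper": 0.035},
  {"tx": 0, "ty": 0, "tz": 0, "ax": 0, "ay": 0, "az": 0, "gripper": 0.035},
  {"tx": 0, "ty": 0, "tz": 0, "ax": 0, "ay": 0, "az": 0, "gripper": 0.035},
  {"tx": 0, "ty": 0, "tz": 0, "ax": 0, "ay": 0, "az": 0, "gripper": 0.035},
  {"tx": 0, "ty": 0, "tz": 0, "ax": 0, "ay": 0, "az": 0, "gripper": 0.035},
], newtons=20)

```text
time: 16.45
tool_pos: [607.0, 307.8, 47.2]
tool_rot: [0.998, 0.061, 0.002, -0.004]
contact_force: [0.2, 0.0, 0.5]
opening: 50.3
```

>>> jog_arm([
  {"tx": 0, "ty": 0, "tz": 0, "ax": 0, "ay": 0, "az": 0, "gripper": 0.035},
  {"tx": 0, "ty": 0, "tz": -0.02, "ax": 0, "ay": 0, "az": 0, "gripper": 0.035},
  {"tx": 0, "ty": 0, "tz": -0.05, "ax": 0, "ay": 0, "az": 0, "gripper": 0.035},
  {"tx": 0, "ty": 0, "tz": -0.09, "ax": 0, "ay": 0, "az": 0, "gripper": 0.035},
  {"tx": 0, "ty": 0, "tz": -0.13, "ax": 0, "ay": 0, "az": 0, "gripper": 0.035},
])

```text
time: 16.95
tool_pos: [606.1, 306.4, 178.2]
tool_rot: [0.998, 0.061, 0.002, -0.004]
contact_force: [0.6, 0.4, -0.0]
opening: 43.3
```

```bash
python3 -c "
from h import *
plan(*tw(65,0),180,1.692)
"
```

```text
t 16.95 pos [606.1 306.4 178.2] head -1.449 op 43.3 F [ 0.6  0.4 -0. ]
  MOVE tx -0.0405 ty 0.2935 tz -0.0045 ax -0.48 ay -0.23 az 0.02  q6new 1.29
```

```bash
python3 -c "
from h import *
g=eyes.grab_frame('side'); q=proj(g,[607,307,150])[0].astype(int)
c=g['pixels'][q[1]-40:q[1]+50,q[0]-45:q[0]+45]; c=cv2.resize(c,None,fx=5,fy=5)
cv2.imwrite('pics/g3.png',c[:,:,::-1])
plan(*tw(65,0),180,1.692)
"
```

```text
t 17.0 pos [608.3 307.2 186.2] head -1.449 op 43.6 F [-0.  -0.4  4.6]
  MOVE tx -0.0429 ty 0.2940 tz 0.0024 ax -0.60 ay -0.92 az 0.03  q6new 1.29
```

View pics/g3.png

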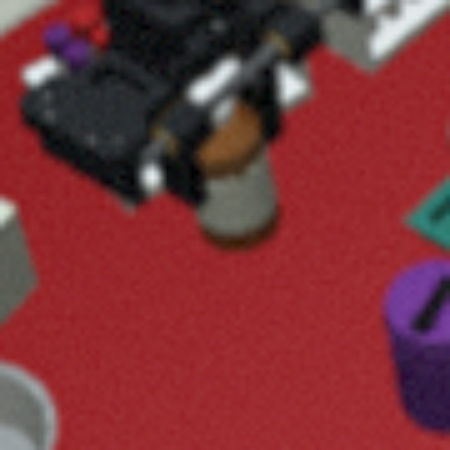

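>>> jog_arm([
  {"tx": -0.043, "ty": 0.294, "tz": 0.002, "ax": 0, "ay": 0, "az": 0, "gripper": 0.035},
  {"tx": -0.043, "ty": 0.294, "tz": 0.002, "ax": 0, "ay": 0, "az": 0, "gripper": 0.035},
  {"tx": -0.043, "ty": 0.294, "tz": 0.002, "ax": 0, "ay": 0, "az": 0, "gripper": 0.035},
  {"tx": -0.043, "ty": 0.294, "tz": 0.002, "ax": 0, "ay": 0, "az": 0, "gripper": 0.035},
  {"tx": -0.043, "ty": 0.294, "tz": 0.002, "ax": 0, "ay": 0, "az": 0, "gripper": 0.035},
])

```text
time: 17.5
tool_pos: [601.6, 54.8, 179.8]
tool_rot: [0.998, 0.061, 0.008, -0.006]
contact_force: [1.0, 0.0, -2.2]
opening: 43.7
```

```bash
python3 -c "
from h import *
plan(*tw(65,0),75,1.692)
"
```

```text
t 17.5 pos [601.6  54.8 179.8] head -1.449 op 43.7 F [ 1.   0.  -2.2]
  MOVE tx -0.0073 ty 0.0453 tz 0.1042 ax -0.61 ay -0.91 az 0.04  q6new 1.26
```

>>> jog_arm([
  {"tx": -0.0073, "ty": 0.0453, "tz": 0.01, "ax": -0.2, "ay": -0.7, "az": 0, "gripper": 0.035},
  {"tx": -0.0073, "ty": 0.0453, "tz": 0.04, "ax": -0.2, "ay": -0.7, "az": 0, "gripper": 0.035},
  {"tx": -0.0073, "ty": 0.0453, "tz": 0.075, "ax": -0.2, "ay": -0.7, "az": 0, "gripper": 0.035},
  {"tx": -0.0073, "ty": 0.0453, "tz": 0.104, "ax": -0.2, "ay": -0.7, "az": 0, "gripper": 0.035},
  {"tx": -0.0073, "ty": 0.0453, "tz": 0.104, "ax": -0.2, "ay": -0.7, "az": 0, "gripper": 0.035},
])

```text
time: 18.0
tool_pos: [599.4, 10.4, 71.6]
tool_rot: [0.998, 0.061, -0.002, -0.005]
contact_force: [-0.2, 0.1, -1.1]
opening: 43.4
```

>>> jog_arm([
  {"tx": 0, "ty": 0, "tz": 0.002, "ax": 0, "ay": 0, "az": 0, "gripper": 0.035},
  {"tx": 0, "ty": 0, "tz": 0.002, "ax": 0, "ay": 0, "az": 0, "gripper": 0.035},
  {"tx": 0, "ty": 0, "tz": 0.002, "ax": 0, "ay": 0, "az": 0, "gripper": 0.035},
  {"tx": 0, "ty": 0, "tz": 0.002, "ax": 0, "ay": 0, "az": 0, "gripper": 0.035},
  {"tx": 0, "ty": 0, "tz": 0.002, "ax": 0, "ay": 0, "az": 0, "gripper": 0.035},
])

```text
time: 18.5
tool_pos: [599.7, 10.4, 70.3]
tool_rot: [0.998, 0.061, -0.001, -0.004]
contact_force: [-0.7, 0.5, -1.4]
opening: 43.6
```

```bash
python3 -c "
from h import *
plan(*tw(65.1,-0.2),51,1.692)
"
```

```text
t 18.5 pos [599.7  10.4  70.3] head -1.449 op 43.6 F [-0.7  0.5 -1.4]
  MOVE tx 0.0019 ty 0.0008 tz 0.0193 ax -0.51 ay 0.14 az 0.03  q6new 1.27
```

>>> jog_arm([
  {"tx": 0.002, "ty": 0.001, "tz": 0.003, "ax": 0, "ay": 0, "az": 0, "gripper": 0.035},
  {"tx": 0.002, "ty": 0.001, "tz": 0.006, "ax": 0, "ay": 0, "az": 0, "gripper": 0.035},
  {"tx": 0.002, "ty": 0.001, "tz": 0.009, "ax": 0, "ay": 0, "az": 0, "gripper": 0.035},
  {"tx": 0.002, "ty": 0.001, "tz": 0.011, "ax": 0, "ay": 0, "az": 0, "gripper": 0.035},
  {"tx": 0.002, "ty": 0.001, "tz": 0.011, "ax": 0, "ay": 0, "az": 0, "gripper": 0.035},
])

```text
time: 19.0
tool_pos: [601.5, 9.8, 58.8]
tool_rot: [0.998, 0.061, -0.002, -0.005]
contact_force: [-0.2, 0.6, -1.1]
opening: 43.8
```

>>> jog_arm([
  {"tx": 0, "ty": 0, "tz": 0.001, "ax": 0, "ay": 0, "az": 0, "gripper": 0.035},
  {"tx": 0, "ty": 0, "tz": 0.002, "ax": 0, "ay": 0, "az": 0, "gripper": 0.035},
  {"tx": 0, "ty": 0, "tz": 0.003, "ax": 0, "ay": 0, "az": 0, "gripper": 0.035},
  {"tx": 0, "ty": 0, "tz": 0.004, "ax": 0, "ay": 0, "az": 0, "gripper": 0.035},
  {"tx": 0, "ty": 0, "tz": 0.004, "ax": 0, "ay": 0, "az": 0, "gripper": 0.035},
])

```text
time: 19.5
tool_pos: [601.5, 9.8, 54.7]
tool_rot: [0.998, 0.061, -0.002, -0.005]
contact_force: [-0.2, -0.1, -0.4]
opening: 43.3
```

>>> jog_arm([
  {"tx": 0, "ty": 0, "tz": 0.0005, "ax": 0, "ay": 0, "az": 0, "gripper": 0.035},
  {"tx": 0, "ty": 0, "tz": 0.001, "ax": 0, "ay": 0, "az": 0, "gripper": 0.035},
  {"tx": 0, "ty": 0, "tz": 0.0015, "ax": 0, "ay": 0, "az": 0, "gripper": 0.035},
  {"tx": 0, "ty": 0, "tz": 0.002, "ax": 0, "ay": 0, "az": 0, "gripper": 0.035},
  {"tx": 0, "ty": 0, "tz": 0.002, "ax": 0, "ay": 0, "az": 0, "gripper": 0.035},
])

```text
time: 20.0
tool_pos: [601.4, 9.9, 52.6]
tool_rot: [0.998, 0.061, -0.002, -0.005]
contact_force: [0.3, 0.0, -0.3]
opening: 43.9
```

>>> jog_arm([
  {"tx": 0, "ty": 0, "tz": 0.0005, "ax": 0, "ay": 0, "az": 0, "gripper": 0.035},
  {"tx": 0, "ty": 0, "tz": 0.001, "ax": 0, "ay": 0, "az": 0, "gripper": 0.035},
  {"tx": 0, "ty": 0, "tz": 0.0015, "ax": 0, "ay": 0, "az": 0, "gripper": 0.035},
  {"tx": 0, "ty": 0, "tz": 0.002, "ax": 0, "ay": 0, "az": 0, "gripper": 0.035},
  {"tx": 0, "ty": 0, "tz": 0.002, "ax": 0, "ay": 0, "az": 0, "gripper": 0.035},
])

```text
time: 20.5
tool_pos: [601.6, 9.9, 51.1]
tool_rot: [0.998, 0.061, -0.002, -0.004]
contact_force: [-0.9, 0.6, 4.3]
opening: 43.7
```

Contact at the expected height. Release and retreat.

>>> jog_arm([
  {"tx": 0, "ty": 0, "tz": 0, "ax": 0, "ay": 0, "az": 0, "gripper": 0.045},
  {"tx": 0, "ty": 0, "tz": 0, "ax": 0, "ay": 0, "az": 0, "gripper": 0.06},
  {"tx": 0, "ty": 0, "tz": 0, "ax": 0, "ay": 0, "az": 0, "gripper": 0.08},
  {"tx": 0, "ty": 0, "tz": 0, "ax": 0, "ay": 0, "az": 0, "gripper": 0.08},
  {"tx": 0, "ty": 0, "tz": 0, "ax": 0, "ay": 0, "az": 0, "gripper": 0.08},
])

```text
time: 21.0
tool_pos: [601.6, 9.9, 51.0]
tool_rot: [0.998, 0.061, -0.002, -0.005]
contact_force: [0.1, -0.5, 0.6]
opening: 74.8
```

>>> jog_arm([
  {"tx": 0, "ty": 0, "tz": -0.02, "ax": 0, "ay": 0, "az": 0, "gripper": 0.08},
  {"tx": 0, "ty": 0, "tz": -0.06, "ax": 0, "ay": 0, "az": 0, "gripper": 0.08},
  {"tx": 0, "ty": 0, "tz": -0.1, "ax": 0, "ay": 0, "az": 0, "gripper": 0.088},
  {"tx": 0, "ty": 0, "tz": -0.14, "ax": 0, "ay": 0, "az": 0, "gripper": 0.088},
  {"tx": 0, "ty": 0, "tz": -0.16, "ax": 0, "ay": 0, "az": 0, "gripper": 0.088},
])

```text
time: 21.5
tool_pos: [602.9, 8.4, 214.7]
tool_rot: [0.998, 0.061, 0.001, -0.004]
contact_force: [-0.5, 0.8, 0.1]
opening: 88.0
```

```bash
python3 -c "
from h import *
import pickle; f=pickle.load(open('top0.pkl','rb'))
print(fit(f,(341.5,288,1.246),MOD['lan']),fit(f,(346.4,-302,-1.68),MOD['swab']))
plan(341.5,288,200,1.246)
"
```

```text
(array([341.5  , 288.   ,   1.246]), np.float64(0.9817774190655547)) (array([ 346.31198107, -302.1316313 ,   -1.68700239]), np.float64(0.9430117038649973))
t 21.5 pos [602.9   8.4 214.7] head -1.449 op 88.0 F [-0.5  0.8  0.1]
  MOVE tx -0.2255 ty -0.3092 tz 0.0167 ax 0.02 ay -0.63 az -154.41  q6new -0.74
```

>>> jog_arm([
  {"tx": -0.2255, "ty": -0.309, "tz": 0.0, "ax": 0, "ay": -0.6, "az": -154.4, "gripper": 0.088},
  {"tx": -0.2255, "ty": -0.309, "tz": 0.0, "ax": 0, "ay": -0.6, "az": -154.4, "gripper": 0.088},
  {"tx": -0.2255, "ty": -0.309, "tz": 0.0, "ax": 0, "ay": -0.6, "az": -154.4, "gripper": 0.088},
  {"tx": -0.2255, "ty": -0.309, "tz": 0.0, "ax": 0, "ay": -0.6, "az": -154.4, "gripper": 0.088},
  {"tx": -0.2255, "ty": -0.309, "tz": 0.0, "ax": 0, "ay": -0.6, "az": -154.4, "gripper": 0.088},
])

```text
time: 22.0
tool_pos: [430.0, 192.3, 214.8]
tool_rot: [0.905, 0.425, -0.001, -0.004]
contact_force: [1.1, 0.3, -0.1]
opening: 87.9
```

```bash
python3 -c "
from h import *
plan(341.5,288,200,1.246)
"
```

```text
t 22.0 pos [430.  192.3 214.8] head -0.693 op 87.9 F [ 1.1  0.3 -0.1]
  MOVE tx 0.0170 ty -0.1291 tz 0.0158 ax -0.24 ay -0.48 az -111.11  q6new -0.80
```

>>> jog_arm([
  {"tx": 0.017, "ty": -0.129, "tz": 0.015, "ax": 0, "ay": 0, "az": -111, "gripper": 0.088},
  {"tx": 0.017, "ty": -0.129, "tz": 0.015, "ax": 0, "ay": 0, "az": -111, "gripper": 0.088},
  {"tx": 0.017, "ty": -0.129, "tz": 0.015, "ax": 0, "ay": 0, "az": -111, "gripper": 0.088},
  {"tx": 0.017, "ty": -0.129, "tz": 0.015, "ax": 0, "ay": 0, "az": -111, "gripper": 0.088},
  {"tx": 0.017, "ty": -0.129, "tz": 0.015, "ax": 0, "ay": 0, "az": -111, "gripper": 0.088},
])

```text
time: 22.5
tool_pos: [340.7, 288.6, 200.9]
tool_rot: [0.686, 0.728, 0.0, -0.004]
contact_force: [0.8, 0.4, -0.1]
opening: 87.8
```

```bash
python3 -c "
from h import *
plan(341.5,288,180,1.246)
f=eyes.grab_frame('top')
MS=lambda p:cyl(p,[(22,4),(22,78),(10.5,92),(7,110)])
x,i=fit(f,tw(65,0),MS,nonteal,m=4); print(x,i,tl(x))
cv2.imwrite('pics/t2.png',f['pixels'][:,:,::-1])
"
```

```text
t 22.5 pos [340.7 288.6 200.9] head 0.059 op 87.8 F [ 0.8  0.4 -0.1]
  MOVE tx -0.0008 ty 0.0009 tz 0.0209 ax -0.05 ay -0.47 az -67.99  q6new -0.82
[602.99620296   9.7178691 ] 0.9658370357589613 [66.50766157 -0.68101444]
```

View pics/t2.png

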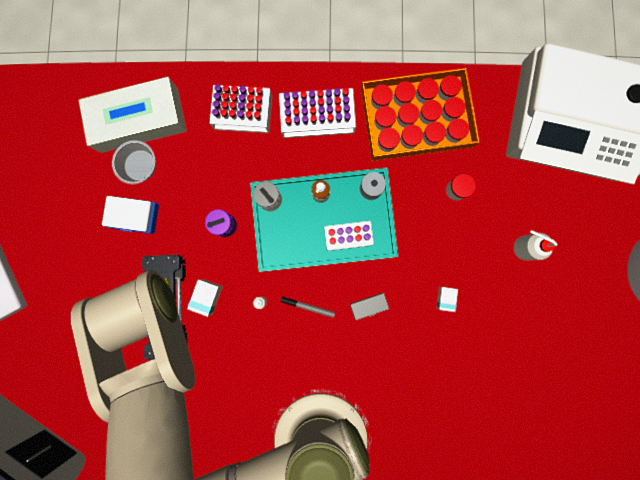

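Line-up so far: bottle at (320,190), midway between pot (267,195) and canister (373,184), tray frame (66.5, -0.7). The yellow pot at (153,287) is close to the carton's grasp, so I'm checking the clearance.

```bash
python3 -c "
from h import *
import pickle; f=pickle.load(open('top0.pkl','rb'))
x,i=fit(f,(370,385),MOD['sharps'],lambda a:((a[...,0].astype(int)-a[...,2]>60)&(a[...,1]>50)).astype(np.uint8)); print(x,i)
h=1.246; d=x-np.array([341.5,288]); print('along jaw',d@[np.cos(h),np.sin(h)],'across',d@[-np.sin(h),np.cos(h)])
"
```

```text
[367.29468976 399.42104422] 0.9540716120259858
along jaw 113.82696976994013 across 11.11017859179833
```

>>> jog_arm([
  {"tx": -0.001, "ty": 0.001, "tz": 0.02, "ax": 0, "ay": -0.4, "az": -68, "gripper": 0.07},
  {"tx": -0.001, "ty": 0.001, "tz": 0.02, "ax": 0, "ay": -0.4, "az": -68, "gripper": 0.07},
  {"tx": -0.001, "ty": 0.001, "tz": 0.02, "ax": 0, "ay": -0.4, "az": -68, "gripper": 0.07},
  {"tx": -0.001, "ty": 0.001, "tz": 0.02, "ax": 0, "ay": -0.4, "az": -68, "gripper": 0.07},
  {"tx": -0.001, "ty": 0.001, "tz": 0.02, "ax": 0, "ay": -0.4, "az": -68, "gripper": 0.07},
])

```text
time: 23.05
tool_pos: [342.1, 287.3, 180.9]
tool_rot: [0.374, 0.927, 0.0, -0.002]
contact_force: [0.1, 0.1, -0.5]
opening: 69.9
```

```bash
python3 -c "
from h import *
plan(341.5,288,130,1.246)
"
```

```text
t 23.05 pos [342.1 287.3 180.9] head 0.804 op 69.9 F [ 0.1  0.1 -0.5]
  MOVE tx 0.0007 ty 0.0001 tz 0.0509 ax -0.02 ay -0.23 az -25.35  q6new -0.81
```

>>> jog_arm([
  {"tx": 0.0005, "ty": 0, "tz": 0.0, "ax": 0, "ay": -0.2, "az": -25.4, "gripper": 0.07},
  {"tx": 0.0005, "ty": 0, "tz": 0.02, "ax": 0, "ay": -0.2, "az": -25.4, "gripper": 0.07},
  {"tx": 0.0005, "ty": 0, "tz": 0.06, "ax": 0, "ay": -0.2, "az": -25.4, "gripper": 0.07},
  {"tx": 0.0005, "ty": 0, "tz": 0.06, "ax": 0, "ay": -0.2, "az": -25.4, "gripper": 0.07},
  {"tx": 0.0005, "ty": 0, "tz": 0.06, "ax": 0, "ay": -0.2, "az": -25.4, "gripper": 0.07},
])

```text
time: 23.55
tool_pos: [341.7, 287.8, 121.4]
tool_rot: [0.164, 0.986, -0.0, -0.001]
contact_force: [-0.0, -0.5, -0.0]
opening: 70.0
```

```bash
python3 -c "
from h import *
plan(341.5,288,25,1.246)
"
```

```text
t 23.55 pos [341.7 287.8 121.4] head 1.241 op 70.0 F [-0.  -0.5 -0. ]
  MOVE tx 0.0001 ty 0.0002 tz 0.0964 ax -0.05 ay -0.08 az -0.28  q6new -0.81
```

>>> jog_arm([
  {"tx": 0, "ty": 0, "tz": 0.03, "ax": 0, "ay": 0, "az": -0.3, "gripper": 0.07},
  {"tx": 0, "ty": 0, "tz": 0.065, "ax": 0, "ay": 0, "az": -0.3, "gripper": 0.07},
  {"tx": 0, "ty": 0, "tz": 0.09, "ax": 0, "ay": 0, "az": -0.3, "gripper": 0.07},
  {"tx": 0, "ty": 0, "tz": 0.096, "ax": 0, "ay": 0, "az": -0.3, "gripper": 0.07},
  {"tx": 0, "ty": 0, "tz": 0.096, "ax": 0, "ay": 0, "az": -0.3, "gripper": 0.07},
])

```text
time: 24.05
tool_pos: [342.2, 288.0, 26.2]
tool_rot: [0.163, 0.987, -0.0, -0.0]
contact_force: [-0.1, -0.3, 0.0]
opening: 70.3
```

>>> jog_arm([
  {"tx": 0, "ty": 0, "tz": 0, "ax": 0, "ay": 0, "az": 0, "gripper": 0.045},
  {"tx": 0, "ty": 0, "tz": 0, "ax": 0, "ay": 0, "az": 0, "gripper": 0.045},
  {"tx": 0, "ty": 0, "tz": 0, "ax": 0, "ay": 0, "az": 0, "gripper": 0.045},
  {"tx": 0, "ty": 0, "tz": 0, "ax": 0, "ay": 0, "az": 0, "gripper": 0.045},
  {"tx": 0, "ty": 0, "tz": 0, "ax": 0, "ay": 0, "az": 0, "gripper": 0.045},
], newtons=25)

```text
time: 24.55
tool_pos: [342.8, 288.2, 27.4]
tool_rot: [0.163, 0.987, 0.0, 0.001]
contact_force: [-1.8, -1.4, 9.0]
opening: 51.7
```

>>> jog_arm([
  {"tx": 0, "ty": 0, "tz": -0.02, "ax": 0, "ay": 0, "az": 0, "gripper": 0.045},
  {"tx": 0, "ty": 0, "tz": -0.06, "ax": 0, "ay": 0, "az": 0, "gripper": 0.045},
  {"tx": 0, "ty": 0, "tz": -0.1, "ax": 0, "ay": 0, "az": 0, "gripper": 0.045},
  {"tx": 0, "ty": 0, "tz": -0.13, "ax": 0, "ay": 0, "az": 0, "gripper": 0.045},
  {"tx": 0, "ty": 0, "tz": -0.13, "ax": 0, "ay": 0, "az": 0, "gripper": 0.045},
])

```text
time: 25.05
tool_pos: [343.9, 288.8, 161.3]
tool_rot: [0.163, 0.987, 0.003, 0.004]
contact_force: [-0.3, -0.3, -2.4]
opening: 51.9
```

```bash
cat >> h.py <<'E'
RK=(495.9,-58.6,.131)
def rw(x,y):
    c,s=np.cos(RK[2]),np.sin(RK[2]); return RK[0]+c*x-s*y, RK[1]+s*x+c*y
E
python3 -c "
from h import *
print(rw(0,109)); plan(*rw(0,109),155,.131)
"
```

```text
(np.float64(481.6618052911119), np.float64(49.46606225560266))
t 25.05 pos [343.9 288.8 161.3] head 1.244 op 51.9 F [-0.3 -0.3 -2.4]
  MOVE tx -0.2074 ty -0.1824 tz 0.0064 ax 0.57 ay 0.13 az 63.74  q6new -0.29
```

>>> jog_arm([
  {"tx": -0.207, "ty": -0.182, "tz": 0.006, "ax": 0.5, "ay": 0.1, "az": 63.7, "gripper": 0.045},
  {"tx": -0.207, "ty": -0.182, "tz": 0.006, "ax": 0.5, "ay": 0.1, "az": 63.7, "gripper": 0.045},
  {"tx": -0.207, "ty": -0.182, "tz": 0.006, "ax": 0.5, "ay": 0.1, "az": 63.7, "gripper": 0.045},
  {"tx": -0.207, "ty": -0.182, "tz": 0.006, "ax": 0.5, "ay": 0.1, "az": 63.7, "gripper": 0.045},
  {"tx": -0.207, "ty": -0.182, "tz": 0.006, "ax": 0.5, "ay": 0.1, "az": 63.7, "gripper": 0.045},
])

```text
time: 25.55
tool_pos: [468.7, 70.3, 154.8]
tool_rot: [0.516, 0.857, 0.0, -0.0]
contact_force: [1.2, 0.2, -0.2]
opening: 51.8
```

```bash
python3 -c "
from h import *
plan(*rw(0,109),130,.131)
"
```

```text
t 25.55 pos [468.7  70.3 154.8] head 0.487 op 51.8 F [ 1.2  0.2 -0.2]
  MOVE tx -0.0244 ty 0.0017 tz 0.0248 ax 0.01 ay -0.04 az 20.40  q6new -0.28
```

>>> jog_arm([
  {"tx": -0.0244, "ty": 0.002, "tz": 0.0, "ax": 0, "ay": 0, "az": 20.4, "gripper": 0.045},
  {"tx": -0.0244, "ty": 0.002, "tz": 0.025, "ax": 0, "ay": 0, "az": 20.4, "gripper": 0.045},
  {"tx": -0.0244, "ty": 0.002, "tz": 0.05, "ax": 0, "ay": 0, "az": 20.4, "gripper": 0.045},
  {"tx": -0.0244, "ty": 0.002, "tz": 0.05, "ax": 0, "ay": 0, "az": 20.4, "gripper": 0.045},
  {"tx": -0.0244, "ty": 0.002, "tz": 0.05, "ax": 0, "ay": 0, "az": 20.4, "gripper": 0.045},
])

```text
time: 26.05
tool_pos: [481.7, 49.8, 104.8]
tool_rot: [0.659, 0.752, -0.0, -0.001]
contact_force: [0.3, -0.6, -1.5]
opening: 51.6
```

```bash
python3 -c "
from h import *
plan(*rw(0,109),60,.131)
"
```

```text
t 26.05 pos [481.7  49.8 104.8] head 0.133 op 51.6 F [ 0.3 -0.6 -1.5]
  MOVE tx -0.0003 ty -0.0001 tz 0.0448 ax -0.06 ay -0.06 az 0.11  q6new -0.27
```

>>> jog_arm([
  {"tx": 0, "ty": 0, "tz": 0.025, "ax": 0, "ay": 0, "az": 0.1, "gripper": 0.045},
  {"tx": 0, "ty": 0, "tz": 0.05, "ax": 0, "ay": 0, "az": 0.1, "gripper": 0.045},
  {"tx": 0, "ty": 0, "tz": 0.066, "ax": 0, "ay": 0, "az": 0.1, "gripper": 0.045},
  {"tx": 0, "ty": 0, "tz": 0.069, "ax": 0, "ay": 0, "az": 0.1, "gripper": 0.045},
  {"tx": 0, "ty": 0, "tz": 0.069, "ax": 0, "ay": 0, "az": 0.1, "gripper": 0.045},
])

```text
time: 26.55
tool_pos: [482.1, 50.0, 36.5]
tool_rot: [0.659, 0.752, 0.0, -0.0]
contact_force: [-0.1, -1.1, -1.5]
opening: 51.7
```

```bash
python3 -c "
from h import *
plan(*rw(0,109),30,.131)
g=eyes.grab_frame('side'); q=proj(g,[482,50,40])[0].astype(int)
c=g['pixels'][q[1]-55:q[1]+45,q[0]-50:q[0]+60]; c=cv2.resize(c,None,fx=5.5,fy=5.5)
cv2.imwrite('pics/g4.png',c[:,:,::-1])
"
```

```text
t 26.55 pos [482.1  50.   36.5] head 0.132 op 51.7 F [-0.1 -1.1 -1.5]
  MOVE tx -0.0004 ty -0.0005 tz 0.0065 ax -0.00 ay -0.05 az 0.08  q6new -0.27
```

View pics/g4.png

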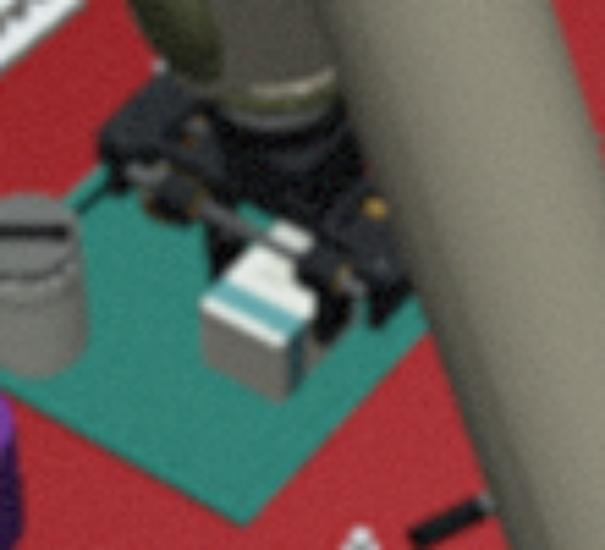

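The carton hangs level over the tray floor, band end to the left, with the pot untouched. Lowering the last bit.

>>> jog_arm([
  {"tx": 0, "ty": -0.0005, "tz": 0.0015, "ax": 0, "ay": 0, "az": 0, "gripper": 0.045},
  {"tx": 0, "ty": -0.0005, "tz": 0.003, "ax": 0, "ay": 0, "az": 0, "gripper": 0.045},
  {"tx": 0, "ty": -0.0005, "tz": 0.0045, "ax": 0, "ay": 0, "az": 0, "gripper": 0.045},
  {"tx": 0, "ty": -0.0005, "tz": 0.0055, "ax": 0, "ay": 0, "az": 0, "gripper": 0.045},
  {"tx": 0, "ty": -0.0005, "tz": 0.0055, "ax": 0, "ay": 0, "az": 0, "gripper": 0.045},
])

```text
time: 27.1
tool_pos: [481.9, 49.9, 31.5]
tool_rot: [0.659, 0.752, 0.001, 0.0]
contact_force: [-0.9, 0.1, 0.7]
opening: 51.7
```

>>> jog_arm([
  {"tx": 0, "ty": 0, "tz": 0.0005, "ax": 0, "ay": 0, "az": 0, "gripper": 0.045},
  {"tx": 0, "ty": 0, "tz": 0.001, "ax": 0, "ay": 0, "az": 0, "gripper": 0.045},
  {"tx": 0, "ty": 0, "tz": 0.001, "ax": 0, "ay": 0, "az": 0, "gripper": 0.045},
  {"tx": 0, "ty": 0, "tz": 0.001, "ax": 0, "ay": 0, "az": 0, "gripper": 0.045},
  {"tx": 0, "ty": 0, "tz": 0.001, "ax": 0, "ay": 0, "az": 0, "gripper": 0.045},
])

```text
time: 27.6
tool_pos: [481.9, 49.9, 31.4]
tool_rot: [0.659, 0.752, 0.001, 0.0]
contact_force: [-3.6, 0.5, 12.8]
opening: 51.8
```

>>> jog_arm([
  {"tx": 0, "ty": 0, "tz": 0, "ax": 0, "ay": 0, "az": 0, "gripper": 0.055},
  {"tx": 0, "ty": 0, "tz": 0, "ax": 0, "ay": 0, "az": 0, "gripper": 0.068},
  {"tx": 0, "ty": 0, "tz": 0, "ax": 0, "ay": 0, "az": 0, "gripper": 0.068},
  {"tx": 0, "ty": 0, "tz": 0, "ax": 0, "ay": 0, "az": 0, "gripper": 0.068},
  {"tx": 0, "ty": 0, "tz": 0, "ax": 0, "ay": 0, "az": 0, "gripper": 0.068},
])

```text
time: 28.1
tool_pos: [481.9, 49.9, 31.3]
tool_rot: [0.659, 0.752, 0.001, 0.0]
contact_force: [-0.4, -0.2, -0.6]
opening: 67.8
```

>>> jog_arm([
  {"tx": 0, "ty": 0, "tz": -0.02, "ax": 0, "ay": 0, "az": 0, "gripper": 0.068},
  {"tx": 0, "ty": 0, "tz": -0.06, "ax": 0, "ay": 0, "az": 0, "gripper": 0.068},
  {"tx": 0, "ty": 0, "tz": -0.1, "ax": 0, "ay": 0, "az": 0, "gripper": 0.068},
  {"tx": 0, "ty": 0, "tz": -0.14, "ax": 0, "ay": 0, "az": 0, "gripper": 0.068},
  {"tx": 0, "ty": 0, "tz": -0.17, "ax": 0, "ay": 0, "az": 0, "gripper": 0.068},
])

```text
time: 28.6
tool_pos: [481.8, 49.8, 203.8]
tool_rot: [0.659, 0.752, 0.001, 0.001]
contact_force: [0.3, -0.7, 0.2]
opening: 67.7
```

```bash
python3 -c "
from h import *
plan(346.4,-302,200,-1.687)
"
```

```text
t 28.6 pos [481.8  49.8 203.8] head 0.132 op 67.7 F [ 0.3 -0.7  0.2]
  MOVE tx -0.3309 ty -0.1806 tz 0.0032 ax 0.15 ay -0.17 az 104.24  q6new 0.72
```

>>> jog_arm([
  {"tx": -0.331, "ty": -0.181, "tz": 0, "ax": 0, "ay": 0, "az": 104.2, "gripper": 0.06},
  {"tx": -0.331, "ty": -0.181, "tz": 0, "ax": 0, "ay": 0, "az": 104.2, "gripper": 0.06},
  {"tx": -0.331, "ty": -0.181, "tz": 0, "ax": 0, "ay": 0, "az": 104.2, "gripper": 0.06},
  {"tx": -0.331, "ty": -0.181, "tz": 0, "ax": 0, "ay": 0, "az": 104.2, "gripper": 0.06},
  {"tx": -0.331, "ty": -0.181, "tz": 0, "ax": 0, "ay": 0, "az": 104.2, "gripper": 0.06},
])

```text
time: 29.1
tool_pos: [390.7, -185.1, 202.7]
tool_rot: [0.89, 0.456, 0.001, 0.0]
contact_force: [1.6, -0.4, 0.4]
opening: 59.9
```

```bash
python3 -c "
from h import *
plan(346.4,-302,200,-1.687)
"
```

```text
t 29.1 pos [ 390.7 -185.1  202.7] head -0.624 op 59.9 F [ 1.6 -0.4  0.4]
  MOVE tx -0.1208 ty 0.0324 tz 0.0025 ax 0.02 ay -0.15 az 60.92  q6new 0.69
```

>>> jog_arm([
  {"tx": -0.121, "ty": 0.032, "tz": 0.05, "ax": 0, "ay": 0, "az": 60.9, "gripper": 0.06},
  {"tx": -0.121, "ty": 0.032, "tz": 0.05, "ax": 0, "ay": 0, "az": 60.9, "gripper": 0.06},
  {"tx": -0.121, "ty": 0.032, "tz": 0.05, "ax": 0, "ay": 0, "az": 60.9, "gripper": 0.06},
  {"tx": -0.121, "ty": 0.032, "tz": 0.05, "ax": 0, "ay": 0, "az": 60.9, "gripper": 0.06},
  {"tx": -0.121, "ty": 0.032, "tz": 0.05, "ax": 0, "ay": 0, "az": 60.9, "gripper": 0.06},
])

```text
time: 29.6
tool_pos: [345.4, -302.7, 151.8]
tool_rot: [0.995, 0.097, 0.001, -0.001]
contact_force: [0.4, 0.4, 0.6]
opening: 60.0
```

```bash
python3 -c "
from h import *
plan(346.4,-302,100,-1.687)
f=eyes.grab_frame('top')
x,i=fit(f,(*rw(0,109),.131),lambda p:box(p,52,74,4,52),nonteal,m=4); print('lan',x,i)
c,s=np.cos(RK[2]),np.sin(RK[2]); d=x[:2]-np.array(RK[:2]); print('in rack',c*d[0]+s*d[1],-s*d[0]+c*d[1],x[2]-RK[2])
a=proj(f,[*tw(0,0),30])[0].astype(int); cv2.imwrite('pics/t3.png',cv2.resize(f['pixels'][a[1]-65:a[1]+65,a[0]-85:a[0]+85],None,fx=4.5,fy=4.5)[:,:,::-1])
"
```

```text
t 29.6 pos [ 345.4 -302.7  151.8] head -1.376 op 60.0 F [0.4 0.4 0.6]
  MOVE tx 0.0010 ty -0.0004 tz 0.0518 ax -0.12 ay -0.09 az 17.81  q6new 0.71
lan [4.83318454e+02 4.32650049e+01 1.42758741e-01] 0.7198537572631717
in rack 0.8324375212809887 102.6356738618593 0.011758740774199083
```

View pics/t3.png

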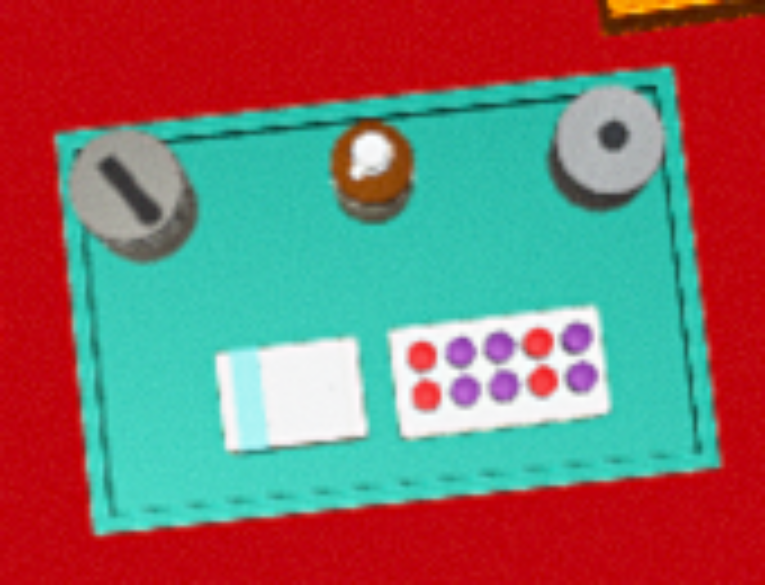

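```bash
cat >> h.py <<'E'
def white(a):
    a=a.astype(int); return (a[...,0]>95).astype(np.uint8)
E
python3 -c "
from h import *
f=eyes.grab_frame('top')
o=ortho(f,53,*rw(0,60),100,4); print(o[400,200],)
M=white(o); cv2.imwrite('pics/m.png',np.hstack([cv2.resize(o,(400,400))[:,:,::-1],cv2.cvtColor(cv2.resize(M*255,(400,400)),cv2.COLOR_GRAY2BGR)]))
for nm,p,g in (('lan',(*rw(0,109),.131),lambda p:box(p,52,74,51.5,52)),('rack',RK,lambda p:box(p,56,110,53.5,54))):
    x,i=fit(f,p,g,(lambda a:((a.astype(int)[...,0]>95)).astype(np.uint8)) if nm=='lan' else nonteal,m=5); print(nm,x,i)
    c,s=np.cos(RK[2]),np.sin(RK[2]); d=x[:2]-np.array(RK[:2]); print('in rack',c*d[0]+s*d[1],-s*d[0]+c*d[1],x[2]-RK[2])
"
```

```text
[244 246 246]
lan [4.82063740e+02 5.13630007e+01 1.25070237e-01] 0.9068001310079423
in rack 0.6462798472690618 110.82818197296555 -0.005929762716293918
rack [ 4.95093220e+02 -5.86597766e+01  1.37401918e-01] 0.9530470468322515
in rack -0.8076757130641126 0.046121732934778274 0.006401918335853296
```

View pics/m.png

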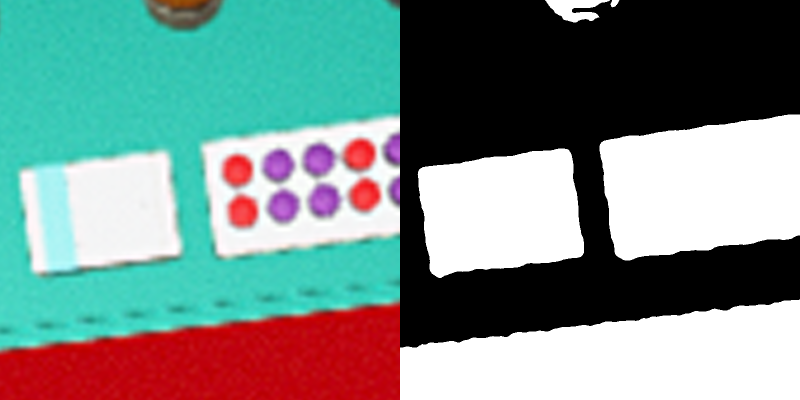

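Lancet carton: same line as the rack, gap about 16–18 mm, yaw within 0.01 of the rack. Next is the swab carton.

>>> jog_arm([
  {"tx": 0.001, "ty": -0.0005, "tz": 0.02, "ax": 0, "ay": 0, "az": 17.8, "gripper": 0.06},
  {"tx": 0.001, "ty": -0.0005, "tz": 0.06, "ax": 0, "ay": 0, "az": 17.8, "gripper": 0.06},
  {"tx": 0.001, "ty": -0.0005, "tz": 0.09, "ax": 0, "ay": 0, "az": 17.8, "gripper": 0.06},
  {"tx": 0.001, "ty": -0.0005, "tz": 0.09, "ax": 0, "ay": 0, "az": 17.8, "gripper": 0.06},
  {"tx": 0.001, "ty": -0.0005, "tz": 0.09, "ax": 0, "ay": 0, "az": 17.8, "gripper": 0.06},
])

```text
time: 30.2
tool_pos: [347.2, -301.4, 62.9]
tool_rot: [0.999, -0.053, 0.001, -0.001]
contact_force: [-0.4, 0.3, 1.2]
opening: 59.8
```

```bash
python3 -c "
from h import *
plan(346.4,-302,6.5,-1.687)
g=eyes.grab_frame('top'); q=proj(g,[346,-302,30])[0].astype(int)
c=g['pixels'][q[1]-30:q[1]+30,q[0]-30:q[0]+30]
cv2.imwrite('pics/g5.png',cv2.resize(c,None,fx=7,fy=7)[:,:,::-1])
"
```

```text
t 30.2 pos [ 347.2 -301.4   62.9] head -1.677 op 59.8 F [-0.4  0.3  1.2]
  MOVE tx -0.0008 ty 0.0008 tz 0.0564 ax -0.09 ay -0.10 az 0.58  q6new 0.71
```

View pics/g5.png

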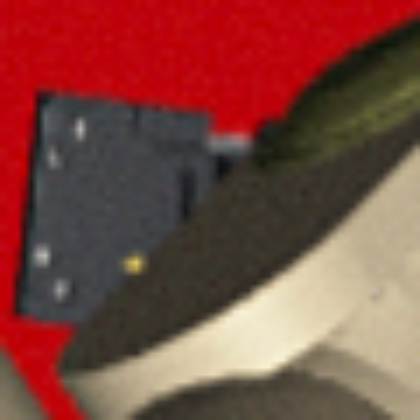

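The gripper covers the carton in this view, so it gives no extra check. I'm descending on the measured pose.

>>> jog_arm([
  {"tx": -0.001, "ty": 0.001, "tz": 0.02, "ax": 0, "ay": 0, "az": 0.6, "gripper": 0.06},
  {"tx": -0.001, "ty": 0.001, "tz": 0.04, "ax": 0, "ay": 0, "az": 0.6, "gripper": 0.06},
  {"tx": -0.001, "ty": 0.001, "tz": 0.053, "ax": 0, "ay": 0, "az": 0.6, "gripper": 0.06},
  {"tx": -0.001, "ty": 0.001, "tz": 0.056, "ax": 0, "ay": 0, "az": 0.6, "gripper": 0.06},
  {"tx": -0.001, "ty": 0.001, "tz": 0.056, "ax": 0, "ay": 0, "az": 0.6, "gripper": 0.06},
])

```text
time: 30.75
tool_pos: [346.9, -303.2, 8.4]
tool_rot: [0.998, -0.058, 0.002, 0.001]
contact_force: [0.1, -0.1, -0.0]
opening: 60.1
```

>>> jog_arm([
  {"tx": 0, "ty": 0, "tz": 0, "ax": 0, "ay": 0, "az": 0, "gripper": 0.03},
  {"tx": 0, "ty": 0, "tz": 0, "ax": 0, "ay": 0, "az": 0, "gripper": 0.03},
  {"tx": 0, "ty": 0, "tz": 0, "ax": 0, "ay": 0, "az": 0, "gripper": 0.03},
  {"tx": 0, "ty": 0, "tz": 0, "ax": 0, "ay": 0, "az": 0, "gripper": 0.03},
  {"tx": 0, "ty": 0, "tz": 0, "ax": 0, "ay": 0, "az": 0, "gripper": 0.03},
], newtons=15)

```text
time: 31.25
tool_pos: [347.1, -303.3, 9.0]
tool_rot: [0.998, -0.058, 0.002, 0.001]
contact_force: [-0.4, 1.5, 7.5]
opening: 38.0
```

>>> jog_arm([
  {"tx": 0, "ty": 0, "tz": -0.02, "ax": 0, "ay": 0, "az": 0, "gripper": 0.03},
  {"tx": 0, "ty": 0, "tz": -0.06, "ax": 0, "ay": 0, "az": 0, "gripper": 0.03},
  {"tx": 0, "ty": 0, "tz": -0.1, "ax": 0, "ay": 0, "az": 0, "gripper": 0.03},
  {"tx": 0, "ty": 0, "tz": -0.14, "ax": 0, "ay": 0, "az": 0, "gripper": 0.03},
  {"tx": 0, "ty": 0, "tz": -0.16, "ax": 0, "ay": 0, "az": 0, "gripper": 0.03},
])

```text
time: 31.75
tool_pos: [346.7, -303.4, 172.2]
tool_rot: [0.998, -0.058, 0.004, 0.003]
contact_force: [1.7, 0.9, -0.7]
opening: 37.8
```

```bash
python3 -c "
from h import *
g=eyes.grab_frame('top'); cv2.imwrite('pics/g6.png',g['pixels'][150:350,250:550][:,:,::-1].repeat(2,0).repeat(2,1))
plan(481.9,51.8,170,.131)
"
```

```text
t 31.8 pos [ 347.2 -304.1  173.9] head -1.687 op 37.8 F [ 0.9 -0.2  3.1]
  MOVE tx 0.0926 ty -0.3691 tz 0.0020 ax 0.82 ay -0.00 az -104.14  q6new -0.28
```

View pics/g6.png

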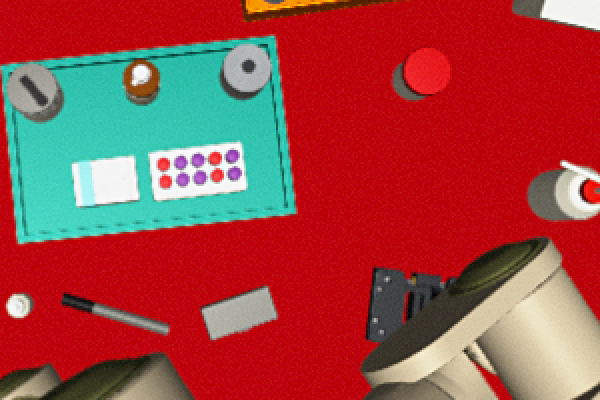

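The carton is up in the gripper and everything else is unmoved. Carrying it over.

>>> jog_arm([
  {"tx": 0.0926, "ty": -0.369, "tz": 0, "ax": 0, "ay": 0, "az": -104, "gripper": 0.03},
  {"tx": 0.0926, "ty": -0.369, "tz": 0, "ax": 0, "ay": 0, "az": -104, "gripper": 0.03},
  {"tx": 0.0926, "ty": -0.369, "tz": 0, "ax": 0, "ay": 0, "az": -104, "gripper": 0.03},
  {"tx": 0.0926, "ty": -0.369, "tz": 0, "ax": 0, "ay": 0, "az": -104, "gripper": 0.03},
  {"tx": 0.0926, "ty": -0.369, "tz": 0, "ax": 0, "ay": 0, "az": -104, "gripper": 0.03},
])

```text
time: 32.3
tool_pos: [435.6, -67.4, 170.4]
tool_rot: [0.949, 0.314, 0.001, 0.003]
contact_force: [1.3, -0.4, -1.1]
opening: 38.1
```

```bash
python3 -c "
from h import *
plan(481.9,51.8,170,.131)
"
```

```text
t 32.3 pos [435.6 -67.4 170.4] head -0.931 op 38.1 F [ 1.3 -0.4 -1.1]
  MOVE tx 0.1083 ty -0.0680 tz -0.0000 ax 0.36 ay 0.21 az -60.85  q6new -0.29
```

>>> jog_arm([
  {"tx": 0.108, "ty": -0.068, "tz": 0, "ax": 0.3, "ay": 0.2, "az": -60.8, "gripper": 0.03},
  {"tx": 0.108, "ty": -0.068, "tz": 0, "ax": 0.3, "ay": 0.2, "az": -60.8, "gripper": 0.03},
  {"tx": 0.108, "ty": -0.068, "tz": 0, "ax": 0.3, "ay": 0.2, "az": -60.8, "gripper": 0.03},
  {"tx": 0.108, "ty": -0.068, "tz": 0, "ax": 0.3, "ay": 0.2, "az": -60.8, "gripper": 0.03},
  {"tx": 0.108, "ty": -0.068, "tz": 0, "ax": 0.3, "ay": 0.2, "az": -60.8, "gripper": 0.03},
])

```text
time: 32.8
tool_pos: [481.4, 52.7, 169.0]
tool_rot: [0.767, 0.641, -0.0, 0.001]
contact_force: [0.4, 0.3, -0.3]
opening: 38.3
```

```bash
python3 -c "
from h import *
plan(481.9,51.8,110,.131)
"
```

```text
t 32.8 pos [481.4  52.7 169. ] head -0.178 op 38.3 F [ 0.4  0.3 -0.3]
  MOVE tx -0.0008 ty 0.0006 tz 0.0590 ax 0.05 ay 0.08 az -17.73  q6new -0.27
```

>>> jog_arm([
  {"tx": -0.001, "ty": 0.0005, "tz": 0.0, "ax": 0, "ay": 0, "az": -17.7, "gripper": 0.03},
  {"tx": -0.001, "ty": 0.0005, "tz": 0.03, "ax": 0, "ay": 0, "az": -17.7, "gripper": 0.03},
  {"tx": -0.001, "ty": 0.0005, "tz": 0.07, "ax": 0, "ay": 0, "az": -17.7, "gripper": 0.03},
  {"tx": -0.001, "ty": 0.0005, "tz": 0.09, "ax": 0, "ay": 0, "az": -17.7, "gripper": 0.03},
  {"tx": -0.001, "ty": 0.0005, "tz": 0.09, "ax": 0, "ay": 0, "az": -17.7, "gripper": 0.03},
])

```text
time: 33.3
tool_pos: [480.0, 51.7, 76.2]
tool_rot: [0.66, 0.752, -0.002, -0.002]
contact_force: [-0.1, -0.2, -0.4]
opening: 37.9
```

>>> jog_arm([
  {"tx": 0, "ty": 0, "tz": 0.002, "ax": 0, "ay": 0, "az": 0, "gripper": 0.03},
  {"tx": 0, "ty": 0, "tz": 0.002, "ax": 0, "ay": 0, "az": 0, "gripper": 0.03},
  {"tx": 0, "ty": 0, "tz": 0.002, "ax": 0, "ay": 0, "az": 0, "gripper": 0.03},
  {"tx": 0, "ty": 0, "tz": 0.002, "ax": 0, "ay": 0, "az": 0, "gripper": 0.03},
  {"tx": 0, "ty": 0, "tz": 0.002, "ax": 0, "ay": 0, "az": 0, "gripper": 0.03},
])

```text
time: 33.8
tool_pos: [480.2, 51.7, 74.7]
tool_rot: [0.66, 0.752, -0.002, -0.001]
contact_force: [-0.1, 0.1, -0.8]
opening: 37.9
```

```bash
python3 -c "
from h import *
plan(481.9,51.8,61,.131)
g=eyes.grab_frame('side'); q=proj(g,[482,50,60])[0].astype(int)
c=g['pixels'][q[1]-45:q[1]+45,q[0]-50:q[0]+50]; cv2.imwrite('pics/g7.png',cv2.resize(c,None,fx=6,fy=6)[:,:,::-1])
"
```

```text
t 33.8 pos [480.2  51.7  74.7] head 0.13 op 37.9 F [-0.1  0.1 -0.8]
  MOVE tx -0.0001 ty 0.0017 tz 0.0137 ax -0.25 ay 0.01 az -0.03  q6new -0.27
```

View pics/g7.png

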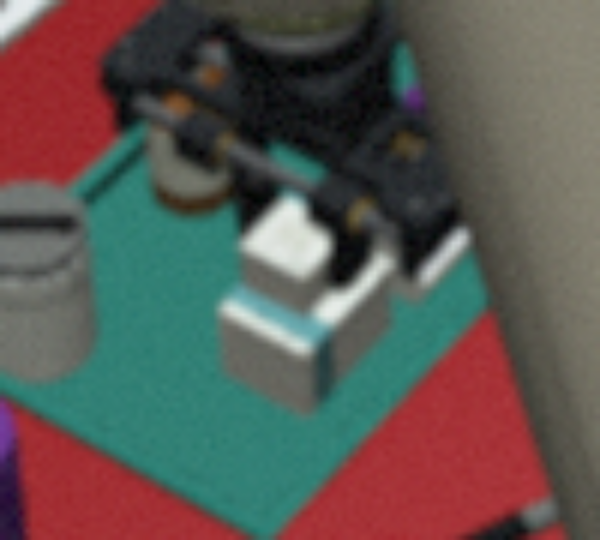

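The smaller carton hangs squarely above the larger one, long sides parallel. Its band end faces the rack, which the task leaves open. Lowering.

>>> jog_arm([
  {"tx": 0, "ty": 0.0017, "tz": 0.004, "ax": 0, "ay": 0, "az": 0, "gripper": 0.03},
  {"tx": 0, "ty": 0.0017, "tz": 0.008, "ax": 0, "ay": 0, "az": 0, "gripper": 0.03},
  {"tx": 0, "ty": 0.0017, "tz": 0.011, "ax": 0, "ay": 0, "az": 0, "gripper": 0.03},
  {"tx": 0, "ty": 0.0017, "tz": 0.012, "ax": 0, "ay": 0, "az": 0, "gripper": 0.03},
  {"tx": 0, "ty": 0.0017, "tz": 0.012, "ax": 0, "ay": 0, "az": 0, "gripper": 0.03},
])

```text
time: 34.35
tool_pos: [481.7, 51.9, 62.3]
tool_rot: [0.66, 0.752, -0.002, -0.002]
contact_force: [0.0, -0.1, -0.2]
opening: 38.0
```

>>> jog_arm([
  {"tx": 0, "ty": 0, "tz": 0.0005, "ax": 0, "ay": 0, "az": 0, "gripper": 0.03},
  {"tx": 0, "ty": 0, "tz": 0.001, "ax": 0, "ay": 0, "az": 0, "gripper": 0.03},
  {"tx": 0, "ty": 0, "tz": 0.001, "ax": 0, "ay": 0, "az": 0, "gripper": 0.03},
  {"tx": 0, "ty": 0, "tz": 0.001, "ax": 0, "ay": 0, "az": 0, "gripper": 0.03},
  {"tx": 0, "ty": 0, "tz": 0.001, "ax": 0, "ay": 0, "az": 0, "gripper": 0.03},
])

```text
time: 34.85
tool_pos: [481.7, 51.9, 61.4]
tool_rot: [0.66, 0.752, -0.002, -0.002]
contact_force: [-0.1, -0.3, -1.5]
opening: 37.8
```

>>> jog_arm([
  {"tx": 0, "ty": 0, "tz": 0.0005, "ax": 0, "ay": 0, "az": 0, "gripper": 0.03},
  {"tx": 0, "ty": 0, "tz": 0.001, "ax": 0, "ay": 0, "az": 0, "gripper": 0.03},
  {"tx": 0, "ty": 0, "tz": 0.001, "ax": 0, "ay": 0, "az": 0, "gripper": 0.03},
  {"tx": 0, "ty": 0, "tz": 0.001, "ax": 0, "ay": 0, "az": 0, "gripper": 0.03},
  {"tx": 0, "ty": 0, "tz": 0.001, "ax": 0, "ay": 0, "az": 0, "gripper": 0.03},
])

```text
time: 35.35
tool_pos: [481.9, 51.9, 61.1]
tool_rot: [0.66, 0.752, -0.002, -0.001]
contact_force: [-3.1, -0.2, 7.8]
opening: 37.7
```

>>> jog_arm([
  {"tx": 0, "ty": 0, "tz": 0, "ax": 0, "ay": 0, "az": 0, "gripper": 0.04},
  {"tx": 0, "ty": 0, "tz": 0, "ax": 0, "ay": 0, "az": 0, "gripper": 0.045},
  {"tx": 0, "ty": 0, "tz": 0, "ax": 0, "ay": 0, "az": 0, "gripper": 0.055},
  {"tx": 0, "ty": 0, "tz": 0, "ax": 0, "ay": 0, "az": 0, "gripper": 0.06},
  {"tx": 0, "ty": 0, "tz": 0, "ax": 0, "ay": 0, "az": 0, "gripper": 0.06},
])

```text
time: 35.85
tool_pos: [481.9, 51.9, 61.0]
tool_rot: [0.66, 0.752, -0.002, -0.001]
contact_force: [-0.1, 0.8, -0.4]
opening: 60.0
```

>>> jog_arm([
  {"tx": 0, "ty": 0, "tz": -0.02, "ax": 0, "ay": 0, "az": 0, "gripper": 0.06},
  {"tx": 0, "ty": 0, "tz": -0.06, "ax": 0, "ay": 0, "az": 0, "gripper": 0.06},
  {"tx": 0, "ty": 0, "tz": -0.1, "ax": 0, "ay": 0, "az": 0, "gripper": 0.06},
  {"tx": 0, "ty": 0, "tz": -0.14, "ax": 0, "ay": 0, "az": 0, "gripper": 0.06},
  {"tx": 0, "ty": 0, "tz": -0.17, "ax": 0, "ay": 0, "az": 0, "gripper": 0.06},
])

```text
time: 36.35
tool_pos: [482.7, 52.0, 233.5]
tool_rot: [0.659, 0.752, -0.001, -0.0]
contact_force: [0.5, -0.5, -0.6]
opening: 60.2
```

```bash
python3 -c "
from h import *
plan(340,-250,240,-.9)
"
```

```text
t 36.35 pos [482.7  52.  233.5] head 0.13 op 60.2 F [ 0.5 -0.5 -0.6]
  MOVE tx -0.2809 ty -0.1808 tz -0.0059 ax -0.08 ay 0.11 az 59.04  q6new 0.02
```

>>> jog_arm([
  {"tx": -0.28, "ty": -0.18, "tz": 0, "ax": 0, "ay": 0, "az": 59, "gripper": 0.06},
  {"tx": -0.28, "ty": -0.18, "tz": 0, "ax": 0, "ay": 0, "az": 59, "gripper": 0.06},
  {"tx": -0.28, "ty": -0.18, "tz": 0, "ax": 0, "ay": 0, "az": 59, "gripper": 0.06},
  {"tx": -0.28, "ty": -0.18, "tz": 0, "ax": 0, "ay": 0, "az": 59, "gripper": 0.06},
  {"tx": -0.28, "ty": -0.18, "tz": 0, "ax": 0, "ay": 0, "az": 59, "gripper": 0.06},
])

```text
time: 36.85
tool_pos: [374.7, -175.5, 233.5]
tool_rot: [0.89, 0.455, -0.001, -0.0]
contact_force: [1.4, -0.6, -0.1]
opening: 59.9
```

```bash
python3 -c "
from h import *
f=eyes.grab_frame('top')
o=ortho(f,82,*rw(0,105),55,5); o2=ortho(f,52,*rw(0,85),75,3.7)
cv2.imwrite('pics/f1.png',np.hstack([cv2.resize(o,(390,390)),cv2.resize(o2,(390,390))])[:,:,::-1])
a=proj(f,[*tw(0,0),30])[0].astype(int); cv2.imwrite('pics/f2.png',cv2.resize(f['pixels'][a[1]-65:a[1]+65,a[0]-85:a[0]+85],None,fx=4.5,fy=4.5,interpolation=cv2.INTER_CUBIC)[:,:,::-1])
g=eyes.grab_frame('side'); q=proj(g,[*tw(0,30),40])[0].astype(int)
cv2.imwrite('pics/f3.png',cv2.resize(g['pixels'][q[1]-70:q[1]+70,q[0]-85:q[0]+85],None,fx=4,fy=4,interpolation=cv2.INTER_CUBIC)[:,:,::-1])
"
```

```text
(no output)
```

View pics/f1.png

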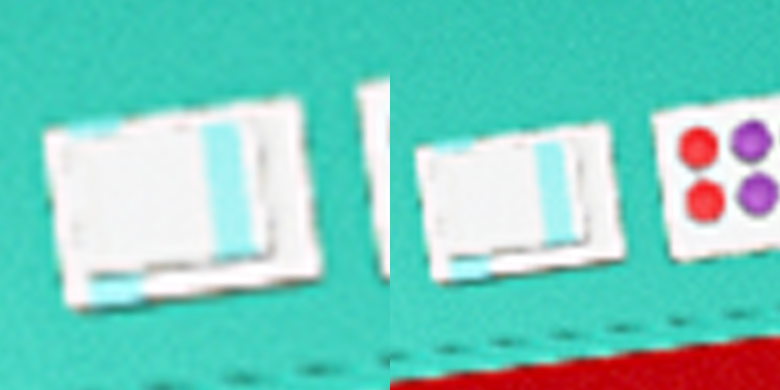

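View pics/f2.png

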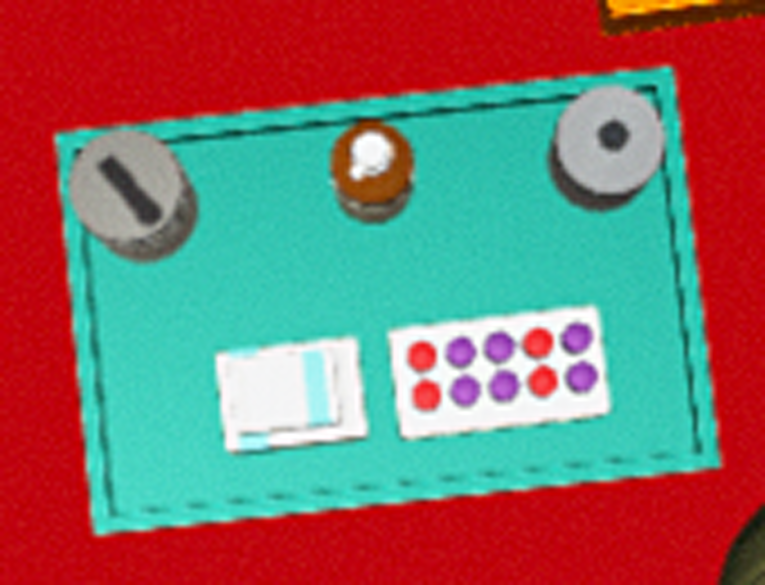

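View pics/f3.png

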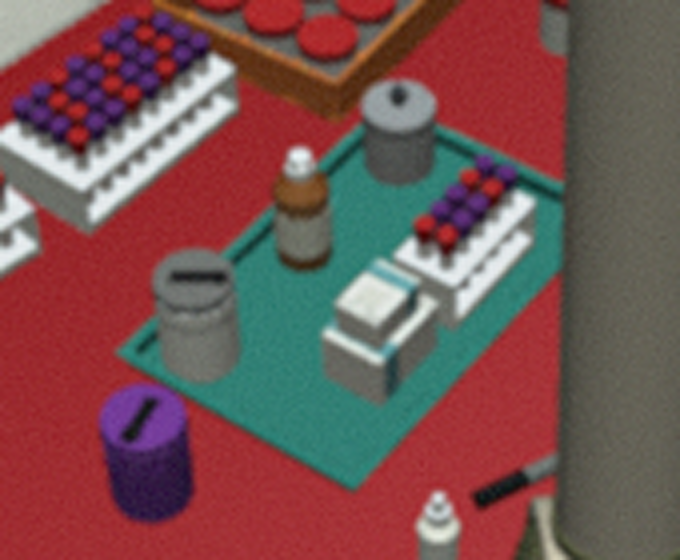

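The smaller carton may sit a bit left of centre, so I'm measuring it more exactly.

```bash
python3 -c "
from h import *
fs=[eyes.grab_frame('top') for _ in range(3)]
f=dict(fs[0]); f['pixels']=np.mean([a['pixels'] for a in fs],0).astype(np.uint8)
x,i=fit(f,(*rw(0,109),.131),lambda p:box(p,52,74,51.5,52),white,m=5); print('lan',x,i)
q=proj(f,[*x[:2],60])[0].astype(int)
S=18
crop=f['pixels'][q[1]-16:q[1]+16,q[0]-21:q[0]+21]
v=cv2.resize(crop,None,fx=S,fy=S,interpolation=cv2.INTER_CUBIC).astype(float)
v=np.clip((v-150)*2.4,0,255).astype(np.uint8)
off=q-[21,16]
for b,col in ((box(x,52,74,52,52)[:4],(255,0,0)),(box((*x[:2],x[2]),38,54,82,82)[:4],(0,120,0))):
    p=((proj(f,b)-off+.5)*S-.5).astype(int)[[0,1,3,2]]; cv2.polylines(v,[p],True,col,1)
cv2.imwrite('pics/f4.png',v[:,:,::-1])
"
```

```text
lan [4.82063740e+02 5.13630007e+01 1.25070237e-01] 0.9072439429004444
```

View pics/f4.png

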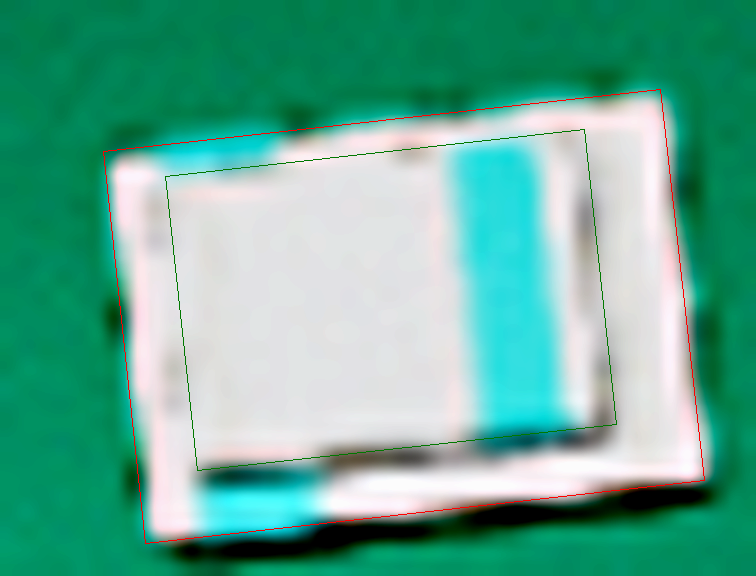

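```bash
python3 -c "
from h import *
fs=[eyes.grab_frame('top') for _ in range(3)]
P=np.mean([a['pixels'] for a in fs],0); f=dict(fs[0])
c,s=np.cos(.128),np.sin(.128)
def prof(h,xs,cx=482.0,cy=51.0):
    t=np.arange(-48,48.1,1.0); o=[]
    for a in xs:
        q=proj(f,np.c_[cx+c*a-s*t,cy+s*a+c*t,np.full(t.size,h)]).astype(np.float32)
        o.append(cv2.remap(P.astype(np.float32),q[:,0].reshape(1,-1),q[:,1].reshape(1,-1),cv2.INTER_LINEAR)[0])
    return t,np.mean(o,0)
t,a=prof(82,np.arange(-12,13,2)); print('h82'); print([(int(k),*map(int,v)) for k,v in zip(t,a) if abs(abs(k)-30)<13])
t,b=prof(52,np.arange(-10,11,2)); print('h52 red'); print([(int(k),int(v[0])) for k,v in zip(t,b) if abs(abs(k)-39)<7])
"
```

```text
h82
[(-42, 55, 204, 183), (-41, 60, 199, 180), (-40, 75, 196, 177), (-39, 113, 199, 184), (-38, 162, 207, 197), (-37, 204, 218, 214), (-36, 233, 233, 232), (-35, 250, 245, 246), (-34, 250, 246, 248), (-33, 247, 245, 246), (-32, 245, 244, 244), (-31, 244, 243, 243), (-30, 242, 242, 241), (-29, 240, 240, 239), (-28, 237, 236, 236), (-27, 232, 232, 232), (-26, 228, 227, 226), (-25, 229, 228, 227), (-24, 237, 236, 235), (-23, 242, 243, 243), (-22, 240, 244, 245), (-21, 229, 244, 245), (-20, 207, 244, 244), (-19, 185, 243, 243), (-18, 173, 243, 243), (18, 244, 244, 245), (19, 244, 244, 245), (20, 243, 244, 244), (21, 243, 243, 243), (22, 243, 243, 242), (23, 243, 242, 241), (24, 243, 243, 242), (25, 243, 243, 243), (26, 243, 243, 243), (27, 242, 242, 242), (28, 242, 241, 241), (29, 241, 240, 240), (30, 243, 241, 241), (31, 246, 243, 244), (32, 247, 243, 244), (33, 237, 240, 239), (34, 207, 231, 227), (35, 154, 219, 207), (36, 101, 209, 192), (37, 70, 206, 186), (38, 60, 207, 187), (39, 58, 207, 187), (40, 60, 208, 188), (41, 62, 208, 188), (42, 63, 208, 188)]
h52 red
[(-45, 60), (-44, 59), (-43, 57), (-42, 56), (-41, 59), (-40, 73), (-39, 104), (-38, 150), (-37, 194), (-36, 226), (-35, 245), (-34, 250), (-33, 248), (33, 246), (34, 247), (35, 243), (36, 222), (37, 176), (38, 120), (39, 81), (40, 63), (41, 58), (42, 59), (43, 62), (44, 63), (45, 64)]
```

The smaller carton is about 2.6 mm left of centre and fine across. I'll regrip it and shift it that much.

```bash
python3 -c "
from h import *
plan(481.9,51.9,130,.131)
"
```

```text
t 37.25 pos [ 376.4 -172.9  233.3] head -0.616 op 59.8 F [ 0.3  0.6 -0.1]
  MOVE tx 0.2446 ty -0.0437 tz 0.1029 ax -0.14 ay 0.07 az -42.83  q6new -0.31
```

>>> jog_arm([
  {"tx": 0.2446, "ty": -0.0437, "tz": 0, "ax": 0, "ay": 0, "az": -42.8, "gripper": 0.06},
  {"tx": 0.2446, "ty": -0.0437, "tz": 0, "ax": 0, "ay": 0, "az": -42.8, "gripper": 0.06},
  {"tx": 0.2446, "ty": -0.0437, "tz": 0, "ax": 0, "ay": 0, "az": -42.8, "gripper": 0.06},
  {"tx": 0.2446, "ty": -0.0437, "tz": 0, "ax": 0, "ay": 0, "az": -42.8, "gripper": 0.06},
  {"tx": 0.2446, "ty": -0.0437, "tz": 0, "ax": 0, "ay": 0, "az": -42.8, "gripper": 0.06},
])

```text
time: 37.75
tool_pos: [482.5, 55.5, 233.0]
tool_rot: [0.656, 0.755, -0.001, -0.001]
contact_force: [0.7, -0.2, -0.5]
opening: 59.9
```

>>> jog_arm([
  {"tx": 0, "ty": 0, "tz": 0.01, "ax": 0, "ay": 0, "az": 0, "gripper": 0.06},
  {"tx": 0, "ty": 0, "tz": 0.04, "ax": 0, "ay": 0, "az": 0, "gripper": 0.06},
  {"tx": 0, "ty": 0, "tz": 0.08, "ax": 0, "ay": 0, "az": 0, "gripper": 0.06},
  {"tx": 0, "ty": 0, "tz": 0.1, "ax": 0, "ay": 0, "az": 0, "gripper": 0.06},
  {"tx": 0, "ty": 0, "tz": 0.1, "ax": 0, "ay": 0, "az": 0, "gripper": 0.06},
])

```text
time: 38.25
tool_pos: [480.6, 56.1, 130.6]
tool_rot: [0.656, 0.755, -0.003, -0.003]
contact_force: [-0.1, -0.3, 1.3]
opening: 60.2
```

```bash
python3 -c "
from h import *
plan(481.9,52.9,100,.131)
"
```

```text
t 38.25 pos [480.6  56.1 130.6] head 0.141 op 60.2 F [-0.1 -0.3  1.3]
  MOVE tx -0.0034 ty 0.0011 tz 0.0306 ax -0.46 ay -0.06 az 0.55  q6new -0.27
```

>>> jog_arm([
  {"tx": -0.0034, "ty": 0.001, "tz": 0.03, "ax": -0.4, "ay": 0, "az": 0.6, "gripper": 0.06},
  {"tx": -0.0034, "ty": 0.001, "tz": 0.03, "ax": -0.4, "ay": 0, "az": 0.6, "gripper": 0.06},
  {"tx": -0.0034, "ty": 0.001, "tz": 0.03, "ax": -0.4, "ay": 0, "az": 0.6, "gripper": 0.06},
  {"tx": -0.0034, "ty": 0.001, "tz": 0.03, "ax": -0.4, "ay": 0, "az": 0.6, "gripper": 0.06},
  {"tx": -0.0034, "ty": 0.001, "tz": 0.03, "ax": -0.4, "ay": 0, "az": 0.6, "gripper": 0.06},
])

```text
time: 38.75
tool_pos: [482.4, 52.9, 101.9]
tool_rot: [0.66, 0.752, 0.001, 0.0]
contact_force: [-0.4, 0.2, -1.2]
opening: 60.2
```

```bash
python3 -c "
from h import *
plan(481.9,52.9,61,.131)
"
```

```text
t 38.75 pos [482.4  52.9 101.9] head 0.13 op 60.2 F [-0.4  0.2 -1.2]
  MOVE tx 0.0000 ty -0.0006 tz 0.0409 ax 0.07 ay -0.02 az -0.03  q6new -0.27
```

>>> jog_arm([
  {"tx": 0, "ty": -0.0005, "tz": 0.015, "ax": 0, "ay": 0, "az": 0, "gripper": 0.06},
  {"tx": 0, "ty": -0.0005, "tz": 0.03, "ax": 0, "ay": 0, "az": 0, "gripper": 0.06},
  {"tx": 0, "ty": -0.0005, "tz": 0.039, "ax": 0, "ay": 0, "az": 0, "gripper": 0.06},
  {"tx": 0, "ty": -0.0005, "tz": 0.04, "ax": 0, "ay": 0, "az": 0, "gripper": 0.06},
  {"tx": 0, "ty": -0.0005, "tz": 0.04, "ax": 0, "ay": 0, "az": 0, "gripper": 0.06},
])

```text
time: 39.25
tool_pos: [482.2, 52.9, 62.3]
tool_rot: [0.66, 0.752, 0.001, 0.0]
contact_force: [-0.2, -1.1, 0.4]
opening: 60.2
```

>>> jog_arm([
  {"tx": 0, "ty": 0, "tz": 0, "ax": 0, "ay": 0, "az": 0, "gripper": 0.03},
  {"tx": 0, "ty": 0, "tz": 0, "ax": 0, "ay": 0, "az": 0, "gripper": 0.03},
  {"tx": 0, "ty": 0, "tz": 0, "ax": 0, "ay": 0, "az": 0, "gripper": 0.03},
  {"tx": 0, "ty": 0, "tz": 0, "ax": 0, "ay": 0, "az": 0, "gripper": 0.03},
  {"tx": 0, "ty": 0, "tz": 0, "ax": 0, "ay": 0, "az": 0, "gripper": 0.03},
], newtons=12)

```text
time: 39.75
tool_pos: [482.4, 52.9, 62.7]
tool_rot: [0.659, 0.752, 0.001, 0.001]
contact_force: [0.0, 0.6, 5.4]
opening: 38.2
```

>>> jog_arm([
  {"tx": 0, "ty": 0, "tz": -0.003, "ax": 0, "ay": 0, "az": 0, "gripper": 0.03},
  {"tx": 0, "ty": 0, "tz": -0.004, "ax": 0, "ay": 0, "az": 0, "gripper": 0.03},
  {"tx": -0.0026, "ty": 0, "tz": -0.004, "ax": 0, "ay": 0, "az": 0, "gripper": 0.03},
  {"tx": -0.0026, "ty": 0, "tz": -0.004, "ax": 0, "ay": 0, "az": 0, "gripper": 0.03},
  {"tx": -0.0026, "ty": 0, "tz": -0.004, "ax": 0, "ay": 0, "az": 0, "gripper": 0.03},
])

```text
time: 40.25
tool_pos: [482.6, 50.2, 66.5]
tool_rot: [0.66, 0.752, 0.001, 0.001]
contact_force: [0.2, -0.1, 0.5]
opening: 38.2
```

>>> jog_arm([
  {"tx": 0, "ty": -0.0005, "tz": 0.001, "ax": 0, "ay": 0, "az": 0, "gripper": 0.03},
  {"tx": 0, "ty": -0.0005, "tz": 0.002, "ax": 0, "ay": 0, "az": 0, "gripper": 0.03},
  {"tx": 0, "ty": -0.0005, "tz": 0.003, "ax": 0, "ay": 0, "az": 0, "gripper": 0.03},
  {"tx": 0, "ty": -0.0005, "tz": 0.004, "ax": 0, "ay": 0, "az": 0, "gripper": 0.03},
  {"tx": 0, "ty": -0.0005, "tz": 0.004, "ax": 0, "ay": 0, "az": 0, "gripper": 0.03},
])

```text
time: 40.75
tool_pos: [482.1, 50.2, 62.7]
tool_rot: [0.66, 0.752, 0.001, 0.001]
contact_force: [-0.5, -0.2, 2.9]
opening: 37.7
```

>>> jog_arm([
  {"tx": 0, "ty": 0, "tz": 0, "ax": 0, "ay": 0, "az": 0, "gripper": 0.04},
  {"tx": 0, "ty": 0, "tz": 0, "ax": 0, "ay": 0, "az": 0, "gripper": 0.045},
  {"tx": 0, "ty": 0, "tz": 0, "ax": 0, "ay": 0, "az": 0, "gripper": 0.055},
  {"tx": 0, "ty": 0, "tz": 0, "ax": 0, "ay": 0, "az": 0, "gripper": 0.06},
  {"tx": 0, "ty": 0, "tz": 0, "ax": 0, "ay": 0, "az": 0, "gripper": 0.06},
])

```text
time: 41.25
tool_pos: [482.1, 50.2, 62.6]
tool_rot: [0.66, 0.752, 0.001, 0.001]
contact_force: [-0.3, 0.4, -0.2]
opening: 60.1
```

>>> jog_arm([
  {"tx": 0, "ty": 0, "tz": -0.02, "ax": 0, "ay": 0, "az": 0, "gripper": 0.06},
  {"tx": 0, "ty": 0, "tz": -0.06, "ax": 0, "ay": 0, "az": 0, "gripper": 0.06},
  {"tx": 0, "ty": 0, "tz": -0.1, "ax": 0, "ay": 0, "az": 0, "gripper": 0.06},
  {"tx": 0, "ty": 0, "tz": -0.14, "ax": 0, "ay": 0, "az": 0, "gripper": 0.06},
  {"tx": 0, "ty": 0, "tz": -0.17, "ax": 0, "ay": 0, "az": 0, "gripper": 0.06},
])

```text
time: 41.75
tool_pos: [481.9, 50.1, 235.2]
tool_rot: [0.66, 0.752, 0.001, 0.002]
contact_force: [0.2, -0.2, 0.3]
opening: 60.1
```

>>> jog_arm([
  {"tx": -0.28, "ty": -0.15, "tz": 0, "ax": 0, "ay": 0, "az": 40, "gripper": 0.06},
  {"tx": -0.28, "ty": -0.15, "tz": 0, "ax": 0, "ay": 0, "az": 40, "gripper": 0.06},
  {"tx": -0.28, "ty": -0.15, "tz": 0, "ax": 0, "ay": 0, "az": 40, "gripper": 0.06},
  {"tx": -0.28, "ty": -0.15, "tz": 0, "ax": 0, "ay": 0, "az": 40, "gripper": 0.06},
  {"tx": -0.28, "ty": -0.15, "tz": 0, "ax": 0, "ay": 0, "az": 40, "gripper": 0.06},
])

```text
time: 42.25
tool_pos: [392.4, -185.3, 234.4]
tool_rot: [0.878, 0.478, 0.002, 0.001]
contact_force: [1.0, -0.1, 0.6]
opening: 59.9
```

```bash
python3 -c "
from h import *
fs=[eyes.grab_frame('top') for _ in range(3)]
P=np.mean([a['pixels'] for a in fs],0); f=dict(fs[0]); f['pixels']=P.astype(np.uint8)
c,s=np.cos(.128),np.sin(.128)
def prof(h,xs,cx=482.0,cy=51.0):
    t=np.arange(-48,48.1,1.0); o=[]
    for a in xs:
        q=proj(f,np.c_[cx+c*a-s*t,cy+s*a+c*t,np.full(t.size,h)]).astype(np.float32)
        o.append(cv2.remap(P.astype(np.float32),q[:,0].reshape(1,-1),q[:,1].reshape(1,-1),cv2.INTER_LINEAR)[0])
    return t,np.mean(o,0)
t,a=prof(82,np.arange(-12,13,2)); print([(int(k),int(v[0])) for k,v in zip(t,a) if -36<k<-18])
t,b=prof(52,np.arange(-10,11,2)); print('h52 red'); print([(int(k),int(v[0])) for k,v in zip(t,b) if abs(abs(k)-38)<3])
x,i=fit(f,tw(66,126),lambda p:cyl(p,[(30,4),(30,88)]),lambda a:(nonteal(a)&nonred(a)),m=5); print('pot',tl(x),i)
x,i=fit(f,tw(66,-127),lambda p:cyl(p,[(29,4),(29,68)]),nonteal,m=3); print('can',tl(x),i)
x,i=fit(f,tw(65,0),lambda p:cyl(p,[(22,4),(22,78),(10.5,92),(7,110)]),nonteal,m=4); print('spray',tl(x),i)
x=(482,50.8,.128); q=proj(f,[*x[:2],60])[0].astype(int); S=14
v=np.clip((cv2.resize(f['pixels'][q[1]-16:q[1]+16,q[0]-21:q[0]+21],None,fx=S,fy=S,interpolation=cv2.INTER_CUBIC).astype(float)-150)*2.4,0,255).astype(np.uint8)
off=q-[21,16]
for b,col in ((box(x,52,74,52,52)[:4],(255,0,0)),(box(x,38,54,82,82)[:4],(0,120,0))):
    cv2.polylines(v,[((proj(f,b)-off+.5)*S-.5).astype(int)[[0,1,3,2]]],True,col,1)
cv2.imwrite('pics/f5.png',v[:,:,::-1]); cv2.imwrite('pics/f6.png',f['pixels'][:,:,::-1])
"
```

```text
[(-35, 250), (-34, 250), (-33, 247), (-32, 243), (-31, 238), (-30, 233), (-29, 229), (-28, 227), (-27, 233), (-26, 241), (-25, 241), (-24, 234), (-23, 217), (-22, 195), (-21, 177), (-20, 171), (-19, 169)]
h52 red
[(-40, 73), (-39, 103), (-38, 149), (-37, 193), (-36, 226), (36, 222), (37, 177), (38, 121), (39, 81), (40, 64)]
pot [ 66.60443787 127.43277734] 0.8827560938813337
can [  66.07303641 -127.01821189] 0.94784
spray [66.50766157 -0.68101444] 0.9646693412708683
```

View pics/f5.png

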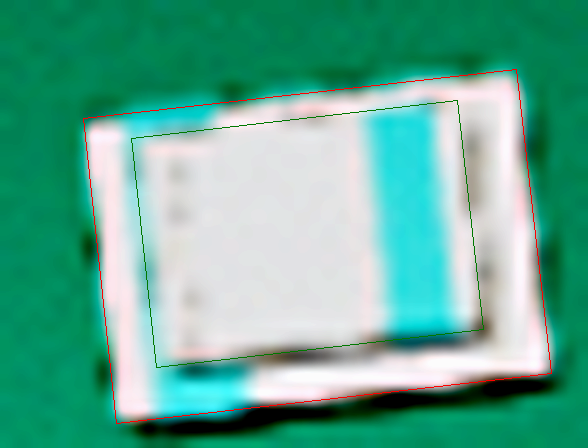

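View pics/f6.png

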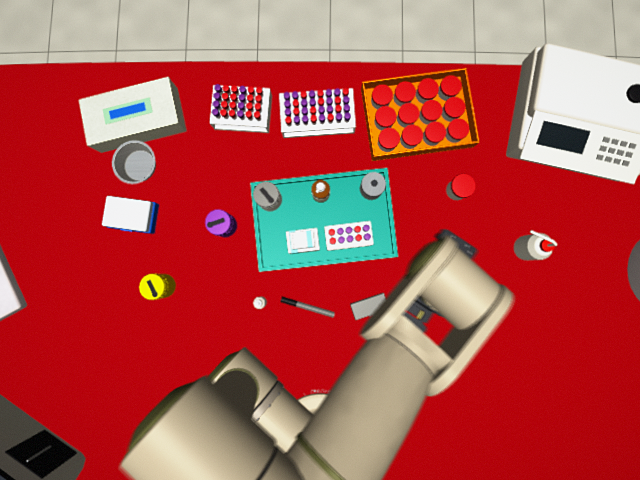

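The smaller carton now sits within about 0.5 mm of the centred outline. The pot, bottle and canister are in line and the bystanders are unmoved. Settling the arm, then handing in.

>>> jog_arm([
  {"tx": 0, "ty": 0, "tz": 0},
  {"tx": 0, "ty": 0, "tz": 0},
  {"tx": 0, "ty": 0, "tz": 0},
  {"tx": 0, "ty": 0, "tz": 0},
  {"tx": 0, "ty": 0, "tz": 0},
])

```text
invalid input
```

```bash
python3 -c "
from h import *
print(manip.state()['tool_pos'],manip.job_done())"
```

```text
the job is handed in; nothing more can be done
[ 392.54360515 -186.05972469  234.15231108] None
```

The tray is set out as asked, in the order asked, and I handed the job in at about 42 s of the 123 s allowed. The hand-in itself gave no verdict.

| Item | Where it stands at the last check |
|---|---|
| Sharps pot (the grey-lidded one) | Back left corner, about 4–7 mm off the walls |
| Canister | Back right corner, about 5–6 mm off the walls |
| Spray bottle | Midway between them, within about 1 mm, and in line |
| Larger carton | On the rack's centreline, about 16–18 mm to its left, turned less than 0.01 rad from it |
| Smaller carton | Centred on the larger one to about 0.5 mm, long sides parallel |

- **Correction made:** I first set the smaller carton about 2.6 mm left of centre. I regripped it and moved it over.
- **Not turned:** its band end faces the rack, opposite to the larger carton's band. The task left this open.
- **Weak checks:** the outline fit for the pot was poor (0.88), and for the larger carton only fair (0.91). For those two I also relied on the rectified pictures and edge profiles.
- **Refused move:** a last hold-still call before handing in was rejected as invalid input. The arm was already raised clear of everything at about 234 mm.
- **Bystanders:** the specimen jar, tip box, wash bottle and the purple and yellow look-alikes look unmoved in the last top picture. I judged this by eye and did not measure it.

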